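# Log the cleaning fluid and hang the wash baskets to drain

### The arm

A 6-joint arm with a two-finger parallel gripper is mounted at the origin on the work surface; the furniture and walls round the work are solid. World frame = base frame: x ahead of the robot, y to its left, z up, the work surface at z = 0. Lengths are in m, angles in rad, forces in N, time in s.
With the tool pointing down it reaches from about 0.375 to 0.9 m from the base axis. Payload 3.1 kg.
Tool frame: the origin (TCP) lies on the centre line of the jaws, within the pads' length; the fingertips stand robot.nose_length ahead of it and the grasp point (between the pads) lies 6 mm ahead of it (robot.nose_length is the distance from the TCP to the fingertips, in m); z points along the fingers, y is the line along which they close (so a half turn about z gives the same grasp; the last joint's range is limited). The gripper opens to 87 mm and grips with 3 to 60 N. Pads are 19 mm wide; open, the fingers measure 117 mm over their backs; the gripper's body (75 mm by 190 mm) begins 51 mm behind the grasp point.
Start: joints at [-1.506, 0.527, 1.433, -0, 1.181, -0.178], TCP at [0.15, -0.607, 0.248] pointing down, gripper open.
Joint ranges: [-3.08, 3.08], [-0.75, 2.2], [0.22, 2.44], [-1.43, 4.57], [0, 2.65], [-2.85, 2.85]. Speed limits (rad/s): [2.79, 2.79, 3.14, 3.14, 3.14, 3.14].

### API

Orientations are given as a unit quaternion [x, y, z, w].
In Python, from rig import robot gives the robot as it stands.
- The arm moves only by the shell command python3 -m crank 'ROWS' [FORCE]. ROWS is JSON, one flat list of numbers, 7 for each row, row after row: the shift along the tool's x, y, z in mm, then the turn, a rotation vector about the tool's x, y, z in degrees, then the closure in counts, from 0 (fully open) to 255 (shut). In form: [x, y, z, ax, ay, az, fingers, x, y, z, ax, ay, az, fingers, ...]. A call has exactly 5 rows; each row is the pose to reach, as a shift and turn from the pose commanded when the call began, along the tool's axes at that moment; what a row does not reach only later rows make up. A row lasts 1/12 s, in which the tool goes at most 41.7 mm and 7.16 degrees, less where a joint would pass 70% of its speed; a pose out of reach is approached as far as the arm can. A call with a gripper value outside its range is refused whole. The fingers move at their own pace and stop on an object; FORCE is the grip in N (left out, the last holds). Time passes only in rows, so rows that repeat a pose let the fingers close, or fill a call up. It gives the time, the measured TCP pose, the force, the opening and the grip force at its end, in the units of the state.
- robot.get_obs(): the state, without advancing time (a new reading comes with each control period).
- robot.camera(name): name is "side" or "top"; returns a dict with "pixels" (384x512x3 uint8, red, green, blue), "intrinsics" (3x3 intrinsics, pixels), "extrinsics" (4x4, takes a point from camera to world coordinates). Camera axes: x right, y down, z forward; pixel columns grow to the right and rows downward; lengths in m; the calibration is good to about 2 mm. A picture is of the moment at which its call begins. There is no depth.
- robot.hand_in(): hands the job in; it is judged then, once.
The state is a dict: "time": time; "q": joint angles; "joint_velocities": joint speeds; "joint_torque": joint torques, N m; "position": TCP position; "tool_rot": TCP orientation; "ft_force": force on the tool from outside, world axes, zero at the start; "moment": the same for the moment, N m; "grip_width": finger opening in m; "grip_force": force on a finger pad.
Only numpy, scipy, OpenCV 4.12 (cv2) and the standard library are available. Lean on these libraries where they do the work, as an engineer would, in place of code of your own. Each camera call takes 0.05 s, during which the arm holds its last target. There are 200 camera calls.

### The job

Before anything is hung, log the cleaning-fluid can: stand it upright on the round spot in front of the code reader with its code tag squarely facing the reader's window, and leave it there. Then hang every wash basket on the bench up to drain, each from a clip of its own: take a sprung clip off the store, clip it upright over the top edge of the drain rail with its hook to the front, and hang the basket by its bail in that hook. Leave the tape roll, the small cardboard box and the solder spool where they are.

Things in the scene. Friction and masses are not known exactly. Their poses are not given: they have to be found in the camera images.
- rail: Drain rail, fixed to the bench: an upright grey aluminium strip 6 mm thick, 35 mm tall and 250 mm long, held on edge by a 14 x 12 mm post at each end (post centres 129 mm from the middle, no higher than the strip) on a base 90 x 280 x 10 mm. Origin: centre of the underside; z up, y along the strip, x across it; -x is the front (towards the robot).
- rail_edge (a point): Middle of the drain rail's top edge, 130 mm above the bench, axes as rail. 35 mm of strip lies below it, then open air.
- store: Clip store, fixed to the bench: the same kind of stand as the drain rail but lower and shorter: strip 6 mm thick, 35 mm tall, 170 mm long, top edge 85 mm above the bench; base 60 x 200 x 10 mm. Axes as the rail: y along the strip, -x to the front. The three clips start clipped on it, about 55 mm apart.
- clip_1: Sprung steel clip (70 g, 24 mm wide), like a big clothes-peg astride the strip: two levers on a pivot pin, handles up, jaws down, wire hook in front. Origin: middle of the pin; z up, y along pin and strip, -x front; axes are the back lever's and tip 0.22 rad about y when squeezed. Seated on a strip the pin is 8 mm above its top edge (touches at 4 mm) and the jaw pads grip 20 to 36 mm below the pin.
- clip_1_hook (a point): Lower loop of the clip: an upturned hook of 5 mm wire on the front lever. This point: top of the wire at the bottom of the hook's dip, 51 mm in front of the pin and 15.5 mm below it when seated. The dip is 12 mm long front to back; the wire rises 8 mm behind it, and in front to a tip 13 mm higher and 13 mm further forward.
- basket_1: Small steel wash basket, rigid wire bail, 80 g; two or three are present, all alike. Box 40 (x) x 50 (y) x 32 mm tall, slotted; bail uprights at y = +-23.5 mm, crossbar (5 mm wire, along y) centred 77.5 mm above the underside; on its middle a black grip tab 16 (x) x 10 (y) mm, from 78 to 115 mm above the underside. Origin: centre of the underside, z up. A half turn about z makes no difference.
- basket_1_bail (a point): Underside of the basket's bail crossbar at its middle, 75 mm above the basket's underside: the hook goes under here, entering along the basket's x axis. Axes as the basket.
- clip_2: Like clip_1. Handles (all clips): they rise 40 mm above the pin, black grips 13 to 40 mm above it. Seated they lean out, 53 mm across (front to back) at the top. Squeezed front to back with 16 N or more, 30 mm above the pin, they come parallel, 36 mm across, to a stop; the jaws then leave 14 mm, 4 mm to spare each side of the strip. Let go, the spring shuts the jaws on the strip with about 10 N.
- clip_2_hook (a point): Hook dip of clip_2, as clip_1_hook.
- basket_2: Wash basket like basket_1, or absent.
- basket_2_bail (a point): Underside of the basket's bail crossbar at its middle, 75 mm above the basket's underside: the hook goes under here, entering along the basket's x axis. Axes as the basket.
- clip_3: Like clip_1. While the handles are squeezed (all clips) the pin stays midway between the grips, and the clip hangs upright with its jaws open downwards; the front lever's hook swings up about 12 mm and down again as the jaws shut. The clip must be squeezed until it is clear of the strip and again set down over the edge from above with its jaws open.
- clip_3_hook (a point): Hook dip of clip_3, as clip_1_hook.
- basket_3: Wash basket like basket_1, or absent.
- basket_3_bail (a point): Underside of the basket's bail crossbar at its middle, 75 mm above the basket's underside: the hook goes under here, entering along the basket's x axis. Axes as the basket.
- can: Plain aluminium cleaning-fluid can, upright, 56 mm in diameter, 85 mm tall, 250 g, heavy at the foot. Origin: centre of the underside; z up; +x points to its code tag, a white tag 22 mm wide and 24 mm tall with dark bars, centred 24 mm above the bottom. A small dark rib on the lid points from the centre towards the tag.
- can_mark (a point): Middle of the can's code tag (28 mm out from the can's axis, 24 mm up).
- reader: Code reader, a grey block fixed to the bench, 35 mm (x) x 70 mm (y) x 70 mm tall; its glass window is on the -x face. Origin: foot of the window face, z up; the block lies at x = 0 to 35 mm, the round spot for the can at x = -95 mm.
- reader_spot (a point): Centre of the white round spot (60 mm, dark rim, flat on the bench) 95 mm in front of the reader's window, where the can has to stand.
- tape_roll: Bystander: roll of black tape lying flat, 67 mm wide, 19 mm tall.
- fuse_box: Bystander: small cardboard box, 40 x 62 x 18 mm.
- solder_spool: Bystander: solder spool standing on a flange, 52 mm wide, 38 mm tall.
Things that resemble listed ones, but are neither listed nor needed, are in the scene too. Leave any blue or orange look-alike of the can alone.

How it is judged:
On the way:
1. the can stands on the reader's spot with its tag facing the window, let go, while every basket is still unhung (horizontal distance between can and reader_spot below 0.012 m and height (world z) of can below 0.01 m and angle between can's own z axis and vertical below 0.1 rad and angle between the x axis of can and the x axis of reader, either way round below 0.25 rad and x of can_mark in the frame of reader above -0.09 m and linear speed of can below 0.02 m/s and contact force between the fingers and can below 0.5 N and height (world z) of each of basket_1, basket_2, basket_3 below 0.03 m), for 0.4 s.
At the end, for the whole second after the job is handed in: Can upright on spot (12 mm), tag to window (0.25 rad). Each basket hangs still (tilt < 0.35 rad), bail within 22 mm of the hook dip of its own clip (baskets > 30 mm apart); clip on the rail: pin within 6 mm of the edge plane, 1-20 mm above, tilt < 0.25, hook in front (horizontal distance between can and reader_spot below 0.012 m and height (world z) of can below 0.01 m and angle between can's own z axis and vertical below 0.1 rad and angle between the x axis of can and the x axis of reader, either way round below 0.25 rad and x of can_mark in the frame of reader above -0.09 m and linear speed of can below 0.02 m/s and ((distance between basket_1_bail and clip_1_hook below 0.022 m and x of clip_1 in the frame of rail_edge between -0.006 and 0.006 m and y of clip_1 in the frame of rail_edge between -0.115 and 0.115 m and z of clip_1 in the frame of rail_edge between 0.001 and 0.02 m and angle between clip_1's own z axis and vertical below 0.25 rad and x of clip_1_hook in the frame of rail_edge below -0.03 m) or (distance between basket_1_bail and clip_2_hook below 0.022 m and x of clip_2 in the frame of rail_edge between -0.006 and 0.006 m and y of clip_2 in the frame of rail_edge between -0.115 and 0.115 m and z of clip_2 in the frame of rail_edge between 0.001 and 0.02 m and angle between clip_2's own z axis and vertical below 0.25 rad and x of clip_2_hook in the frame of rail_edge below -0.03 m) or (distance between basket_1_bail and clip_3_hook below 0.022 m and x of clip_3 in the frame of rail_edge between -0.006 and 0.006 m and y of clip_3 in the frame of rail_edge between -0.115 and 0.115 m and z of clip_3 in the frame of rail_edge between 0.001 and 0.02 m and angle between clip_3's own z axis and vertical below 0.25 rad and x of clip_3_hook in the frame of rail_edge below -0.03 m)) and angle between each of basket_1, basket_2, basket_3's own z axis and vertical below 0.35 rad and linear speed of each of basket_1, basket_2, basket_3 below 0.06 m/s and ((distance between basket_2_bail and clip_1_hook below 0.022 m and x of clip_1 in the frame of rail_edge between -0.006 and 0.006 m and y of clip_1 in the frame of rail_edge between -0.115 and 0.115 m and z of clip_1 in the frame of rail_edge between 0.001 and 0.02 m and angle between clip_1's own z axis and vertical below 0.25 rad and x of clip_1_hook in the frame of rail_edge below -0.03 m) or (distance between basket_2_bail and clip_2_hook below 0.022 m and x of clip_2 in the frame of rail_edge between -0.006 and 0.006 m and y of clip_2 in the frame of rail_edge between -0.115 and 0.115 m and z of clip_2 in the frame of rail_edge between 0.001 and 0.02 m and angle between clip_2's own z axis and vertical below 0.25 rad and x of clip_2_hook in the frame of rail_edge below -0.03 m) or (distance between basket_2_bail and clip_3_hook below 0.022 m and x of clip_3 in the frame of rail_edge between -0.006 and 0.006 m and y of clip_3 in the frame of rail_edge between -0.115 and 0.115 m and z of clip_3 in the frame of rail_edge between 0.001 and 0.02 m and angle between clip_3's own z axis and vertical below 0.25 rad and x of clip_3_hook in the frame of rail_edge below -0.03 m)) and ((distance between basket_3_bail and clip_1_hook below 0.022 m and x of clip_1 in the frame of rail_edge between -0.006 and 0.006 m and y of clip_1 in the frame of rail_edge between -0.115 and 0.115 m and z of clip_1 in the frame of rail_edge between 0.001 and 0.02 m and angle between clip_1's own z axis and vertical below 0.25 rad and x of clip_1_hook in the frame of rail_edge below -0.03 m) or (distance between basket_3_bail and clip_2_hook below 0.022 m and x of clip_2 in the frame of rail_edge between -0.006 and 0.006 m and y of clip_2 in the frame of rail_edge between -0.115 and 0.115 m and z of clip_2 in the frame of rail_edge between 0.001 and 0.02 m and angle between clip_2's own z axis and vertical below 0.25 rad and x of clip_2_hook in the frame of rail_edge below -0.03 m) or (distance between basket_3_bail and clip_3_hook below 0.022 m and x of clip_3 in the frame of rail_edge between -0.006 and 0.006 m and y of clip_3 in the frame of rail_edge between -0.115 and 0.115 m and z of clip_3 in the frame of rail_edge between 0.001 and 0.02 m and angle between clip_3's own z axis and vertical below 0.25 rad and x of clip_3_hook in the frame of rail_edge below -0.03 m)) and distance between basket_1 and basket_2 above 0.03 m and distance between each of basket_1, basket_2 and basket_3 above 0.03 m); the robot touches nothing.
It fails at once if the tape roll is pushed more than 30 mm from its place (distance of tape_roll from where it was at the start of the episode above 0.03 m).
It fails at once if the small cardboard box is pushed more than 30 mm from its place (distance of fuse_box from where it was at the start of the episode above 0.03 m).
It fails at once if the solder spool is pushed more than 30 mm from its place (distance of solder_spool from where it was at the start of the episode above 0.03 m).
Of basket_1, basket_2, basket_3 only 2 to 3 are there at a start; the rules pass over those that are not, and their reading is None.
At some moment in a run one of can may be knocked a few centimetres aside while the robot is not near it.
It also fails if it takes over 210 s, if anything falls off the work surface, if the arm or the gripper's body presses on something with over 40 N, if the wrist force passes 120 N, or if a joint passes its speed limit or range.

## Working session

There is one attempt and no reset: what is moved stays moved. The work goes in short steps, Python scripts to look and compute and a shell command to move; the robot and the scene stay as the last step left them, time stands still between calls to the robot, and variables do not carry over. Pictures are saved under pics/ and viewed, at most 14 in all, crops included, and the job is handed in when it is done.

```bash
ls; mkdir -p pics; python3 - <<'E'
from rig import robot
import cv2
o=robot.get_obs(); print({k:o[k] for k in ('time','position','tool_rot','grip_width','q')},robot.nose_length)
for n in('side','top'):
    c=robot.camera(n); cv2.imwrite(f'pics/{n}0.png',cv2.cvtColor(c['pixels'],cv2.COLOR_RGB2BGR)); print(n,c['intrinsics'],c['extrinsics'])
E
```

```text
pics
{'time': 0.0, 'position': array([ 0.15023517, -0.6059774 ,  0.24658257]), 'tool_rot': array([ 9.92641534e-01,  1.21085167e-01,  5.87044489e-05, -1.07863017e-03]), 'grip_width': 0.0872092478574076, 'q': array([-1.50651447e+00,  5.28454969e-01,  1.43388940e+00, -6.37498546e-06,
        1.18140873e+00, -1.78481904e-01])} 0.025
side [[481.75903926   0.         258.3396774 ]
 [  0.         481.75903926 193.08992411]
 [  0.           0.           1.        ]] [[-0.76081787 -0.54285956  0.35561167  0.05149497]
 [-0.64885111  0.62602587 -0.43253189  0.66928035]
 [ 0.01218197 -0.55981702 -0.8285267   1.25218212]
 [ 0.          0.          0.          1.        ]]
top [[382.59151763   0.         257.44482339]
 [  0.         382.59151763 199.79225325]
 [  0.           0.           1.        ]] [[ 0.01448196 -0.99474179  0.10138567  0.42045855]
 [-0.99953696 -0.0171159  -0.02515782  0.06988111]
 [ 0.02676084 -0.10097439 -0.99452905  1.15760772]
 [ 0.          0.          0.          1.        ]]
```

View pics/top0.png

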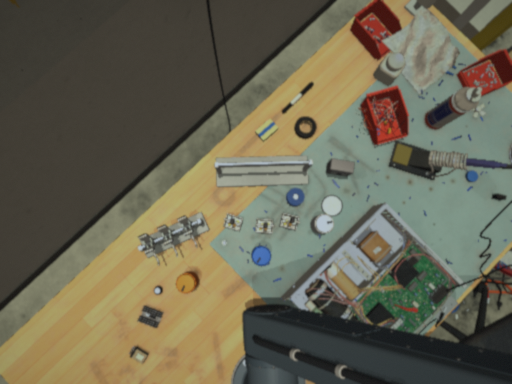

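View pics/side0.png

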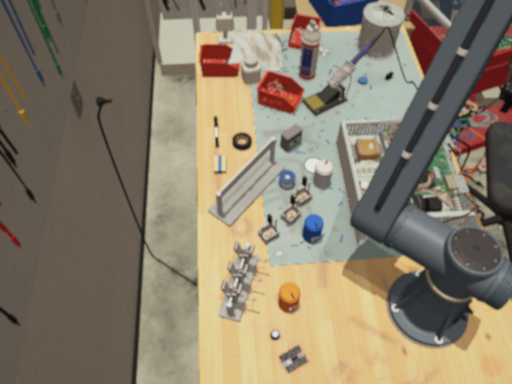

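Top view: rail about (263,170), store with three clips about (173,235), baskets at (233,222), (263,226) and (288,221), spot (331,205), reader (341,167). Can candidates: whitish (323,223), blue (261,255), orange (187,282). Only the whitish one is plain aluminium, so I'll confirm it in a crop.

```bash
cat > h.py <<'E'
import numpy as np, cv2
from rig import robot
def cam(n):
    c=robot.camera(n); return c['pixels'],np.array(c['intrinsics']),np.array(c['extrinsics'])
def onplane(c,uv,z):
    _,K,T=c; uv=np.atleast_2d(np.array(uv,float))
    d=(np.c_[uv,np.ones(len(uv))]@np.linalg.inv(K).T)@T[:3,:3].T
    return T[:3,3]+d*((z-T[2,3])/d[:,2])[:,None]
def tri(cs,uvs):
    A=np.zeros((3,3));b=np.zeros(3);
    for c,uv in zip(cs,uvs):
        _,K,T=c; d=T[:3,:3]@np.linalg.inv(K)@np.array([*uv,1.]); d/=np.linalg.norm(d); P=np.eye(3)-np.outer(d,d)
        A+=P;b+=P@T[:3,3]
    return np.linalg.solve(A,b)
def proj(c,p):
    _,K,T=c; q=np.linalg.inv(T)@np.append(p,1); q=K@q[:3]; return q[:2]/q[2]
def crop(c,x0,y0,x1,y1,s,name):
    im=cv2.resize(c[0][y0:y1,x0:x1],None,fx=s,fy=s,interpolation=cv2.INTER_CUBIC); cv2.imwrite('pics/'+name,cv2.cvtColor(im,cv2.COLOR_RGB2BGR))
E
python3 - <<'E'
from h import *
t=cam('top'); s=cam('side')
a=cv2.resize(t[0][145:270,210:360],None,fx=5,fy=5,interpolation=cv2.INTER_CUBIC)[:600]
cv2.imwrite('pics/t1.png',a[:,:,::-1])
b=t[0][205:270,130:220]; d=s[0][235:325,210:280]; 
B=cv2.resize(b,None,fx=5,fy=5,interpolation=cv2.INTER_CUBIC); D=cv2.resize(d,None,fx=5,fy=5,interpolation=cv2.INTER_CUBIC)
o=np.zeros((450,800,3),np.uint8); o[:325,:450]=B; o[:,450:]=D; cv2.imwrite('pics/st1.png',o[:,:,::-1])
crop(s,200,130,340,250,5,'s1.png')
E
```

```text
(no output)
```

View pics/t1.png

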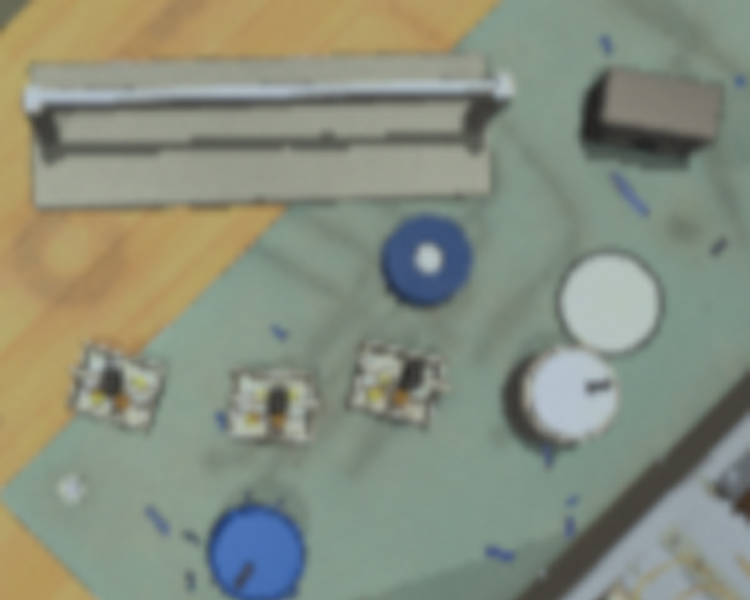

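View pics/st1.png

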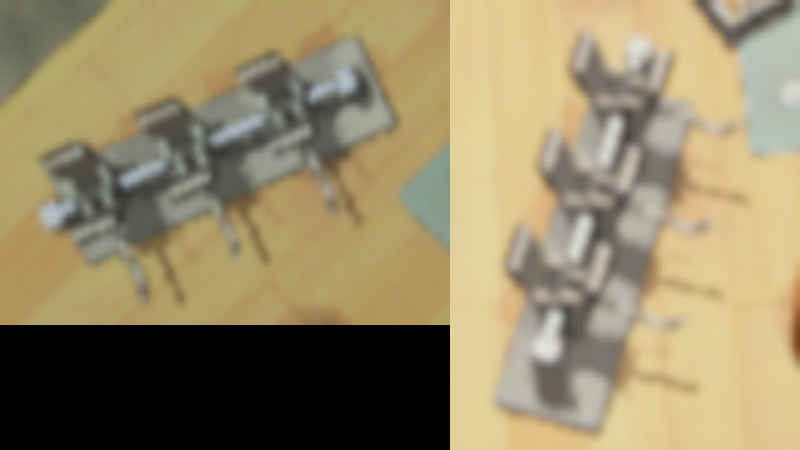

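View pics/s1.png

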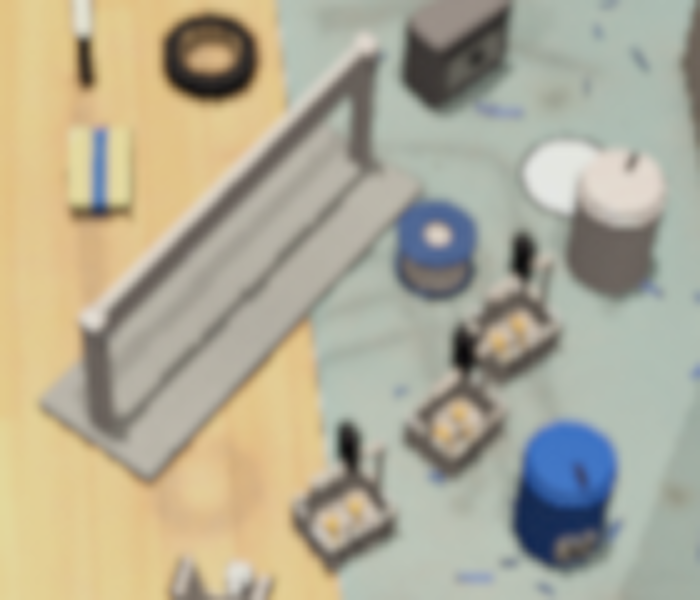

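The crops confirm the whitish can at about (324,224): plain aluminium, with its lid rib pointing image-right. The blue and orange cans are look-alikes. The side crop shows the reader window facing the spot, with the hooks on the robot side of the store. Next I'll turn these pixels into positions.

```bash
cat >> h.py <<'E'
def T5(p,ox,oy): return [p[0]/5+ox,p[1]/5+oy]
def go(x,y,z,psi=None,grasp=True):
    "print tool-axis shift mm / turn deg to grasp point (x,y,z), yaw psi of tool x (deg), tool down"
    from scipy.spatial.transform import Rotation as R
    o=robot.get_obs(); r=R.from_quat(o['tool_rot']); p=np.array(o['position'])
    cur=r.as_matrix()[:,0]; cpsi=np.degrees(np.arctan2(cur[1],cur[0]))
    if psi is None: psi=cpsi
    tgt=np.array([x,y,z+(0.006 if grasp else 0)])
    a=np.radians(psi); M=np.array([[np.cos(a),np.sin(a),0],[np.sin(a),-np.cos(a),0],[0,0,-1]])
    print('shift mm now-axes',np.round(r.inv().apply(tgt-p)*1000,1),'rotvec deg',np.round(np.degrees((r.inv()*R.from_matrix(M)).as_rotvec()),2),'| psi now',round(cpsi,2),'t',round(o['time'],2))
E
python3 - <<'E'
from h import *
t=cam('top'); s=cam('side')
P=lambda l,z,ox=210,oy=145:np.round(onplane(t,[T5(p,ox,oy) for p in l],z),4)
r=P([(35,98),(503,87)],.13); d=r[1]-r[0]; print('rail ends',r[:,:2],'mid',r.mean(0)[:2],'len',np.linalg.norm(d),'ang',np.degrees(np.arctan2(d[1],d[0])))
r=P([(55,215),(345,82)],.085,130,205); d=r[1]-r[0]; print('store',r[:,:2],r.mean(0)[:2],np.linalg.norm(d),np.degrees(np.arctan2(d[1],d[0])))
for l in ([(65,160),(98,232)],[(165,108),(190,190)],[(265,62),(293,140)]):
    r=P(l,.13,130,205); print('clip',r[:,:2],r.mean(0)[:2],np.linalg.norm(r[1]-r[0]))
r=P([(571,393),(598,386)],.085); d=r[1]-r[0]; print('can',r[0],'rib',np.degrees(np.arctan2(d[1],d[0])))
print('spot',P([(610,302)],0)); r=P([(608,68),(722,80),(718,140),(598,122)],.07);print('reader',r[:,:2])
for a,b in (((112,380),(348,430)),((278,400),(463,335)),((410,375),(523,245))):
    print('tab',P([a],.1)[0][:2],tri((t,s),(T5(a,210,145),T5(b,200,130))))
# basket/spot by hue-free mask: body boxes
for c in ((117,388),(272,405),(398,383)):
    x,y=map(int,T5(c,210,145)); g=t[0][y-13:y+13,x-13:x+13]
    G=cv2.resize(g,None,fx=4,fy=4,interpolation=cv2.INTER_CUBIC); hsv=cv2.cvtColor(G,cv2.COLOR_RGB2HSV)
    m=((G[...,0].astype(int)>G[...,1].astype(int)+0)|(G.max(2)<70)).astype(np.uint8)
    m=cv2.morphologyEx(m,cv2.MORPH_CLOSE,np.ones((9,9)))
    k=max(cv2.findContours(m,0,2)[0],key=cv2.contourArea); R=cv2.minAreaRect(k); bx=cv2.boxPoints(R)/4+[x-13,y-13]
    w=onplane(t,bx,.03); e=[w[1]-w[0],w[2]-w[1]]
    print('box',w.mean(0)[:2],[(round(np.linalg.norm(v)*1e3),round(np.degrees(np.arctan2(v[1],v[0])))) for v in e])
E
```

```text
rail ends [[ 0.6195  0.1552]
 [ 0.6306 -0.1002]] mid [0.62505 0.0275 ] len 0.25564109607025237 ang -87.51142061850868
store [[0.3905 0.3624]
 [0.4664 0.2051]] [0.42845 0.28375] 0.17465422983712703 -64.24187827802439
clip [[0.4208 0.3462]
 [0.3831 0.3271]] [0.40195 0.33665] 0.042262276322981004
clip [[0.4491 0.2945]
 [0.4059 0.2796]] [0.4275  0.28705] 0.045697374103989837
clip [[0.4745 0.2423]
 [0.4331 0.2261]] [0.4538 0.2342] 0.04445672052682248
can [ 0.4657 -0.1461  0.085 ] rib -74.64986350757563
spot [[ 0.5252 -0.1874  0.    ]]
reader [[ 0.6553 -0.1714]
 [ 0.6496 -0.238 ]
 [ 0.6142 -0.2353]
 [ 0.6234 -0.1654]]
tab [0.4683 0.1114] [0.46797317 0.11108376 0.11060501]
tab [0.4587 0.0196] [0.45841413 0.02024965 0.11188332]
tab [ 0.4736 -0.0535] [ 0.47238217 -0.05271418  0.11040279]
box [0.47190486 0.11492784] [(71, -89), (70, -179)]
box [0.45026347 0.01918077] [(25, -56), (24, -145)]
box [ 0.47008407 -0.05204774] [(33, -6), (29, -96)]
```

```bash
python3 -m crank '[0,0,0,0,0,-7,0, 0,0,0,0,0,-14,0, 0,0,0,0,0,-21,0, 0,0,0,0,0,-28,0, 0,0,0,0,0,-28,0]' 20; python3 -m crank '[0,0,0,0,0,-7,0, 0,0,0,0,0,-14,0, 0,0,0,0,0,-21,0, 0,0,0,0,0,-28,0, 0,0,0,0,0,-28,0]'; python3 -c "
from h import *
go(.4657,-.1461,.2,70)"
```

```text
time: 0.72
position: [0.1503, -0.6065, 0.2474]
tool_rot: [0.933, 0.359, 0.0, -0.0]
ft_force: [-0.4, 0.1, -0.4]
grip_width: 0.0869
grip_force: 0.0
time: 1.13
position: [0.1503, -0.6066, 0.2475]
tool_rot: [0.82, 0.573, 0.0, -0.0]
ft_force: [0.6, 0.4, -0.3]
grip_width: 0.0874
grip_force: 0.0
shift mm now-axes [540.9 137.6  41.5] rotvec deg [-0.01 -0.01 -0.14] | psi now 69.86 t 1.13
```

```bash
python3 -m crank '[36,9,0,0,0,0,0, 72,18,0,0,0,0,0, 108,27,0,0,0,0,0, 144,36,0,0,0,0,0, 180,46,0,0,0,0,0]'; python3 -m crank '[36,9,0,0,0,0,0, 72,18,0,0,0,0,0, 108,27,0,0,0,0,0, 144,36,0,0,0,0,0, 180,46,0,0,0,0,0]';python3 -m crank '[36,9,0,0,0,0,0, 72,18,0,0,0,0,0, 108,27,0,0,0,0,0, 144,36,0,0,0,0,0, 181,46,0,0,0,0,0]'; python3 -m crank '[0,0,10,0,0,0,0, 0,0,20,0,0,0,0, 0,0,30,0,0,0,0, 0,0,41,0,0,0,0, 0,0,41,0,0,0,0]'; python3 -c "
from h import *
go(.4657,-.1461,.058,70)
t=cam('top');s=cam('side')
o=np.zeros((400,800,3),np.uint8)
o[:,:400]=cv2.resize(t[0][180:260,280:360],(400,400)); o[:,400:]=cv2.resize(s[0][130:210,280:360],(400,400)); cv2.imwrite('pics/can1.png',o[:,:,::-1])
"
```

```text
time: 1.55
position: [0.2559, -0.4519, 0.2476]
tool_rot: [0.822, 0.57, 0.0, 0.0]
ft_force: [-0.1, 0.2, -0.8]
grip_width: 0.0874
grip_force: 0.0
time: 1.97
position: [0.361, -0.2985, 0.2478]
tool_rot: [0.821, 0.57, 0.0, 0.0]
ft_force: [0.8, -0.2, -0.3]
grip_width: 0.0869
grip_force: 0.0
time: 2.38
position: [0.4664, -0.1443, 0.2478]
tool_rot: [0.821, 0.57, 0.0, 0.0]
ft_force: [-0.8, -0.4, 0.4]
grip_width: 0.0871
grip_force: 0.0
time: 2.8
position: [0.4648, -0.1451, 0.205]
tool_rot: [0.821, 0.571, -0.001, -0.002]
ft_force: [-0.8, 0.4, -0.8]
grip_width: 0.0868
grip_force: 0.0
shift mm now-axes [ -0.7   1.8 141. ] rotvec deg [-0.21 -0.04 -0.35] | psi now 69.65 t 2.8
```

View pics/can1.png

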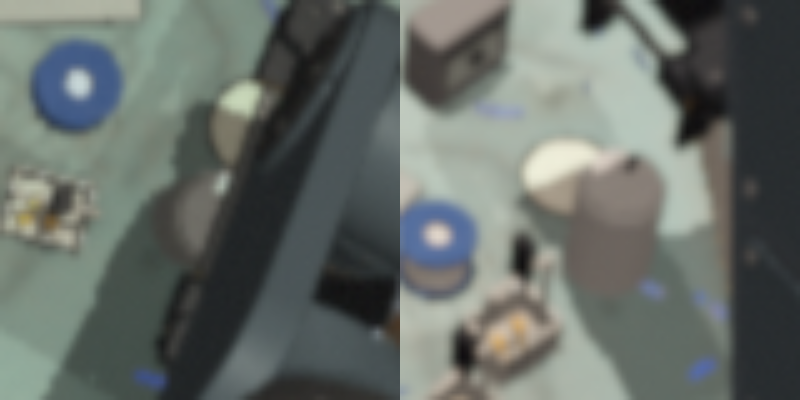

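The can is unmoved (side crop, lid at about (620,180)) and the gripper is poised above it. Descending and gripping.

```bash
python3 -m crank '[0,2,35,0,0,0,0, 0,2,70,0,0,0,0, 0,2,105,0,0,0,0, 0,2,130,0,0,0,0, 0,2,140,0,0,0,0]'; python3 -m crank '[0,0,0,0,0,0,50, 0,0,0,0,0,0,80, 0,0,0,0,0,0,110, 0,0,0,0,0,0,130, 0,0,0,0,0,0,150]' 15;  python3 -m crank '[0,0,0,0,0,0,200, 0,0,0,0,0,0,200, 0,0,0,0,0,0,200, 0,0,0,0,0,0,200, 0,0,0,0,0,0,200]'; python3 -m crank '[0,0,-4,0,0,0,200, 0,0,-8,0,0,0,200, 0,0,-14,0,0,0,200, 0,0,-20,0,0,0,200, 0,0,-20,0,0,0,200]'; python3 -c "
from h import *
go(.5252,-.1874,.075,137)"
```

```text
time: 3.32
position: [0.4667, -0.1464, 0.0644]
tool_rot: [0.82, 0.572, -0.001, -0.002]
ft_force: [1.1, 0.2, 0.2]
grip_width: 0.0871
grip_force: 0.0
time: 3.73
position: [0.4685, -0.1471, 0.068]
tool_rot: [0.82, 0.573, 0.001, 0.001]
ft_force: [1.1, -0.4, -0.3]
grip_width: 0.0612
grip_force: 0.0
time: 4.15
position: [0.4677, -0.1467, 0.0677]
tool_rot: [0.82, 0.573, 0.0, 0.0]
ft_force: [-1.2, 0.2, 7.0]
grip_width: 0.0553
grip_force: 15.0
time: 4.57
position: [0.4682, -0.147, 0.0877]
tool_rot: [0.82, 0.573, 0.0, 0.001]
ft_force: [-0.5, 0.1, -0.9]
grip_width: 0.0552
grip_force: 15.0
shift mm now-axes [-18.4  67.4   6.9] rotvec deg [  0.1    0.1  -67.09] | psi now 69.91 t 4.57
```

```bash
python3 -m crank '[0,0,-2,0,0,-7,200, 0,0,-4,0,0,-14,200, 0,0,-6,0,0,-21,200, 0,0,-8,0,0,-28,200, 0,0,-10,0,0,-34,200]'; python3 -m crank '[0,0,0,0,0,-7,200, 0,0,0,0,0,-14,200, 0,0,0,0,0,-21,200, 0,0,0,0,0,-28,200, 0,0,0,0,0,-33,200]'; python3 -c "
from h import *
go(.5252,-.1874,.064,137)"
```

```text
time: 4.98
position: [0.4676, -0.1466, 0.0967]
tool_rot: [0.614, 0.789, -0.0, -0.0]
ft_force: [-0.3, 0.1, -2.1]
grip_width: 0.0558
grip_force: 15.0
time: 5.4
position: [0.4676, -0.1467, 0.0966]
tool_rot: [0.365, 0.931, -0.0, -0.0]
ft_force: [0.6, -0.5, -2.7]
grip_width: 0.0554
grip_force: 15.0
shift mm now-axes [-70.    9.2  26.6] rotvec deg [-0.   -0.    0.22] | psi now 137.22 t 5.4
```

```bash
python3 -m crank '[-15,2,0,0,0,0,200, -30,4,0,0,0,0,200, -50,6,0,0,0,0,200, -65,8,0,0,0,0,200, -70,9,0,0,0,0,200]'; python3 -m crank '[0,0,8,0,0,0,200, 0,0,16,0,0,0,200, 0,0,22,0,0,0,200, 0,0,26,0,0,0,200, 0,0,28,0,0,0,200]';  python3 -m crank '[0,0,0,0,0,0,200, 0,0,0,0,0,0,140, 0,0,0,0,0,0,80, 0,0,0,0,0,0,40, 0,0,0,0,0,0,0]'; python3 -m crank '[0,0,0,0,0,0,0, 0,0,-30,0,0,0,0, 0,0,-65,0,0,0,0, 0,0,-100,0,0,0,0, 0,0,-140,0,0,0,0]';
```

```text
time: 5.82
position: [0.5275, -0.19, 0.0969]
tool_rot: [0.367, 0.93, -0.0, 0.002]
ft_force: [0.2, -0.4, -1.0]
grip_width: 0.0552
grip_force: 15.0
time: 6.23
position: [0.5229, -0.1866, 0.0676]
tool_rot: [0.367, 0.93, 0.0, -0.002]
ft_force: [-4.0, 2.1, 15.3]
grip_width: 0.0557
grip_force: 15.0
time: 6.65
position: [0.5252, -0.1881, 0.0689]
tool_rot: [0.367, 0.93, -0.0, 0.001]
ft_force: [-0.2, 0.3, -0.7]
grip_width: 0.0661
grip_force: 0.0
time: 7.07
position: [0.524, -0.1874, 0.2091]
tool_rot: [0.367, 0.93, 0.0, -0.001]
ft_force: [0.7, 0.2, 0.0]
grip_width: 0.0862
grip_force: 0.0
```

```bash
python3 -m crank '[0,0,-10,0,0,5,0, 0,0,-20,0,0,10,0, 0,0,-30,0,0,15,0, 0,0,-40,0,0,21,0, 0,0,-40,0,0,21,0]';  python3 -c "
from h import *
go(.4538,.2342,.24,115.8)"
```

```text
time: 7.48
position: [0.5259, -0.1884, 0.2508]
tool_rot: [0.531, 0.847, 0.0, 0.002]
ft_force: [0.3, -0.2, -0.7]
grip_width: 0.087
grip_force: 0.0
shift mm now-axes [411.9 119.1   3.5] rotvec deg [0.15 0.23 0.01] | psi now 115.81 t 7.48
```

```bash
python3 -m crank '[36,10,0,0,0,0,0, 72,20,0,0,0,0,0, 108,30,0,0,0,0,0, 144,40,0,0,0,0,0, 180,50,0,0,0,0,0]'; python3 -m crank '[36,10,0,0,0,0,0, 72,20,0,0,0,0,0, 108,30,0,0,0,0,0, 144,40,0,0,0,0,0, 180,50,0,0,0,0,0]'; python3 -m crank '[26,10,0,0,0,0,0, 52,19,0,0,0,0,0, 52,19,0,0,0,0,0, 52,19,0,0,0,0,0, 52,19,0,0,0,0,0]'; python3 -c "
from h import *
go(.4538,.2342,.123,115.8)
t=cam('top');s=cam('side')
o=np.zeros((600,800,3),np.uint8)
o[:400,:400]=cv2.resize(t[0][145:225,300:380],(400,400),interpolation=2); o[:400,400:]=cv2.resize(s[0][110:190,260:340],(400,400),interpolation=2);
o[400:,:400]=cv2.resize(t[0][200:270,130:270],(400,200),interpolation=2);o[400:,400:]=cv2.resize(s[0][220:320,210:410],(400,200),interpolation=2); cv2.imwrite('pics/can2.png',o[:,:,::-1])
"
```

```text
time: 7.9
position: [0.4902, -0.0027, 0.248]
tool_rot: [0.53, 0.848, -0.0, -0.0]
ft_force: [0.7, -0.7, 0.7]
grip_width: 0.087
grip_force: 0.0
time: 8.32
position: [0.4566, 0.1812, 0.2481]
tool_rot: [0.529, 0.848, -0.0, -0.0]
ft_force: [1.4, -0.4, -0.4]
grip_width: 0.0869
grip_force: 0.0
time: 8.73
position: [0.4515, 0.2343, 0.2481]
tool_rot: [0.53, 0.848, -0.001, -0.0]
ft_force: [-0.1, -0.6, 0.5]
grip_width: 0.0869
grip_force: 0.0
shift mm now-axes [ -1.    2.1 119.1] rotvec deg [-0.06  0.02  0.22] | psi now 116.02 t 8.73
```

View pics/can2.png

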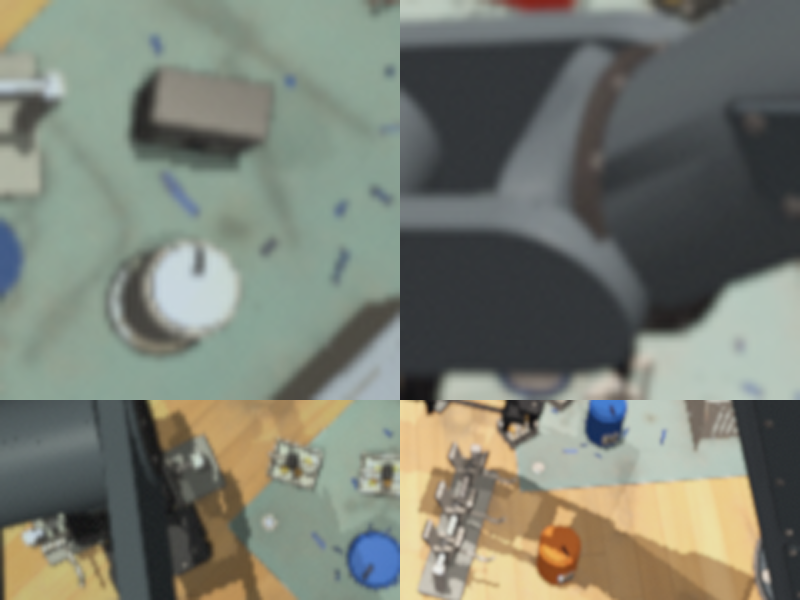

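The can now stands on the spot: lid (339,203), rib pointing toward the reader. A quick numeric check, then the clip.

```bash
python3 -m crank '[0,1,25,0,0,0,0, 0,1,50,0,0,0,0, 0,1,80,0,0,0,0, 0,1,105,0,0,0,0, 0,1,119,0,0,0,0]';python3 -m crank '[0,0,0,0,0,0,0, 0,0,0,0,0,0,0, 0,0,0,0,0,0,0, 0,0,0,0,0,0,0, 0,0,0,0,0,0,0]'; python3 -c "
from h import *
go(.4538,.2342,.123,115.8)
t=cam('top')
r=onplane(t,[T5((195,290),300,145),T5((200,262),300,145)],.085); d=r[1]-r[0]; print(r[0],np.degrees(np.arctan2(d[1],d[0])))
crop(t,130,195,250,275,5,'x.png')
"
```

```text
time: 9.25
position: [0.4518, 0.2333, 0.1271]
tool_rot: [0.531, 0.847, -0.002, -0.001]
ft_force: [-0.3, -0.4, 0.3]
grip_width: 0.0868
grip_force: 0.0
time: 9.67
position: [0.4537, 0.2352, 0.1308]
tool_rot: [0.531, 0.848, 0.001, 0.001]
ft_force: [0.9, -0.4, -0.3]
grip_width: 0.0872
grip_force: 0.0
shift mm now-axes [-0.9 -0.3  1.8] rotvec deg [0.16 0.03 0.1 ] | psi now 115.9 t 9.67
[ 0.5246472  -0.18846238  0.085     ] -10.505299104941194
```

```bash
python3 -m crank '[0,0,1,0,0,0,60, 0,0,1,0,0,0,90, 0,0,1,0,0,0,110, 0,0,1,0,0,0,130, 0,0,1,0,0,0,150]' 30; python3 -m crank '[0,0,0,0,0,0,200, 0,0,0,0,0,0,200, 0,0,0,0,0,0,200, 0,0,0,0,0,0,200, 0,0,0,0,0,0,200]'
```

```text
time: 10.13
position: [0.4527, 0.2352, 0.1286]
tool_rot: [0.531, 0.848, -0.0, -0.0]
ft_force: [0.2, 0.5, 0.1]
grip_width: 0.0613
grip_force: 0.0
time: 10.55
position: [0.4528, 0.2351, 0.1293]
tool_rot: [0.53, 0.848, 0.0, 0.0]
ft_force: [-0.6, -0.1, 5.2]
grip_width: 0.0353
grip_force: 30.0
```

```bash
python3 -m crank '[0,0,-10,0,0,0,200, 0,0,-20,0,0,0,200, 0,0,-35,0,0,0,200, 0,0,-55,0,0,0,200, 0,0,-75,0,0,0,200]';python3 -m crank '[0,0,-10,0,0,0,200, 0,0,-20,0,0,0,200, 0,0,-35,0,0,0,200, 0,0,-55,0,0,0,200, 0,0,-65,0,0,0,200]'; python3 -c "
from h import *
t=cam('top');s=cam('side')
o=np.zeros((400,800,3),np.uint8)
o[:,:400]=cv2.resize(t[0][190:270,130:210],(400,400),interpolation=2); o[:,400:]=cv2.resize(s[0][170:290,210:330],(400,400),interpolation=2); cv2.imwrite('pics/clip1.png',o[:,:,::-1])
"
```

```text
time: 10.97
position: [0.4525, 0.2351, 0.2048]
tool_rot: [0.531, 0.848, -0.0, -0.0]
ft_force: [1.5, 0.4, -0.6]
grip_width: 0.0356
grip_force: 30.0
time: 11.38
position: [0.4534, 0.2354, 0.2714]
tool_rot: [0.531, 0.848, 0.001, 0.001]
ft_force: [-0.3, -0.4, -1.5]
grip_width: 0.0355
grip_force: 30.0
```

View pics/clip1.png

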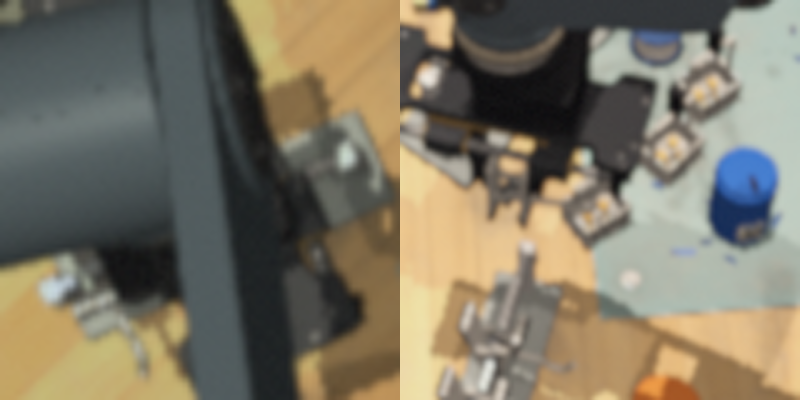

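The clip came off cleanly: it is in the jaws, two remain on the store. Triangulating the rail edge and carrying it over.

```bash
python3 -m crank '[0,0,0,0,0,6,200, 0,0,0,0,0,12,200, 0,0,0,0,0,18,200, 0,0,0,0,0,23.3,200, 0,0,0,0,0,23.3,200]'; python3 -c "
from h import *
t=cam('top');s=cam('side')
L=tri((t,s),(T5((35,98),210,145),T5((95,320),200,130)));R=tri((t,s),(T5((503,87),210,145),T5((370,43),200,130)));print(L,R)
# sub-pixel strip line in the top view: brightest row per column between posts
g=cv2.GaussianBlur(cv2.cvtColor(t[0],cv2.COLOR_RGB2GRAY),(0,0),.6).astype(float)
pts=[]
for u in range(225,305,4):
    c=g[158:169,u]; w=np.clip(c-np.percentile(c,60),0,None); v=158+(w*np.arange(11)).sum()/w.sum(); pts.append((u,v))
print(np.round(pts,1).tolist()[::3]); w=onplane(t,pts,.13)[:,:2]; p=np.polyfit(w[:,1],w[:,0],1); print('x=a*y+b',p, np.std(w[:,0]-np.polyval(p,w[:,1])))
go(.62505,.0275,.25,92.5)
"
```

```text
time: 11.9
position: [0.4521, 0.2349, 0.268]
tool_rot: [0.691, 0.722, -0.001, -0.0]
ft_force: [0.4, 0.1, -1.2]
grip_width: 0.0355
grip_force: 30.0
[0.61968325 0.15516476 0.12238327] [ 0.62985041 -0.10139888  0.12726425]
[[225.0, 163.1], [237.0, 162.1], [249.0, 162.1], [261.0, 162.2], [273.0, 161.4], [285.0, 161.2], [297.0, 161.4]]
x=a*y+b [-0.04722163  0.63057012] 0.0009334981218559505
shift mm now-axes [-215.6  162.6   12. ] rotvec deg [-0.07  0.02  0.25] | psi now 92.75 t 12.0
```

```bash
python3 -c "
from h import *
t=cam('top')
g=cv2.cvtColor(t[0],cv2.COLOR_RGB2GRAY)
print('rows 155..172');
for u in (228,244,260,276,292,302): print(u,g[155:172,u])
s=cam('side');g=cv2.cvtColor(s[0],cv2.COLOR_RGB2GRAY)
print('side rows: cols 222..275')
for v in (145,155,165,175,185): 
    e=int(round(274-(v-138.6)*55/55.4)); print(v,e-9,g[v,e-9:e+9])
"
```

```text
rows 155..172
228 [173 170 164 166 171 172 167 164 190 195 150 106 130 160 171 172 171]
244 [165 155 162 169 170 170 173 184 189 151 102 105 146 166 171 171 170]
260 [166 156 159 166 167 168 176 197 196 149 103 122 154 166 168 169 161]
276 [162 163 169 171 169 171 179 187 157 108 103 146 167 172 171 165 140]
292 [158 165 172 172 173 179 198 196 147  98 117 155 170 174 174 165 134]
302 [149 160 167 168 165 168 191 191 145 105 129 148 145 132 126 122 110]
side rows: cols 222..275
145 259 [126 124 123 122 123 124 129 134 136 132 127 124 122 121 122 122 127 134]
155 249 [54 54 53 54 53 53 54 53 53 54 52 54 53 52 54 53 54 54]
165 239 [49 55 63 72 74 69 59 54 53 53 53 53 54 54 54 54 53 53]
175 229 [40 39 38 35 36 36 41 44 44 41 43 48 51 51 52 52 53 53]
185 219 [ 52  49  73 125 167 180 153  92  40  47  72  87  94  93  88  78  68  62]
```

```bash
python3 -c "
from h import *
go(.6230,.0974,.2,92.5)"; 
```

```text
shift mm now-axes [-145.6  163.8   62.2] rotvec deg [-0.04  0.01  0.21] | psi now 92.71 t 12.1
```

```bash
python3 -m crank '[-29,33,0,0,0,0,200, -58,66,0,0,0,0,200, -87,98,0,0,0,0,200, -116,131,0,0,0,0,200, -146,164,0,0,0,0,200]'; python3 -m crank '[0,0,15,0,0,0,200, 0,0,30,0,0,0,200, 0,0,45,0,0,0,200, 0,0,52,0,0,0,200, 0,0,52,0,0,0,200]'; python3 -m crank '[0,0,0,0,0,0,200, 0,0,0,0,0,0,200, 0,0,0,0,0,0,200, 0,0,0,0,0,0,200, 0,0,0,0,0,0,200]'; python3 -c "
from h import *
go(.6230,.0974,.1683,92.5)
s=cam('side')
crop(s,190,110,310,230,5,'side5.png')"
```

```text
time: 12.52
position: [0.6158, 0.1026, 0.2684]
tool_rot: [0.69, 0.724, -0.0, -0.0]
ft_force: [1.1, -0.4, -0.8]
grip_width: 0.0356
grip_force: 30.0
time: 12.93
position: [0.6132, 0.1038, 0.2143]
tool_rot: [0.691, 0.723, -0.002, -0.002]
ft_force: [0.1, 0.7, -0.9]
grip_width: 0.036
grip_force: 30.0
time: 13.35
position: [0.6149, 0.1041, 0.2174]
tool_rot: [0.691, 0.723, 0.001, 0.001]
ft_force: [0.5, -0.6, -0.2]
grip_width: 0.0353
grip_force: 30.0
shift mm now-axes [-7.   7.7 43.1] rotvec deg [0.09 0.   0.13] | psi now 92.63 t 13.35
```

View pics/side5.png

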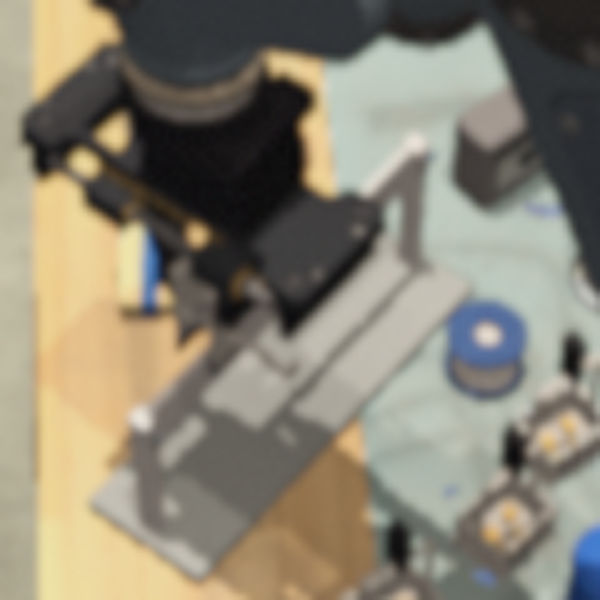

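The clip hangs just above the rail (jaws at crop (215,320)), about 10 mm short of the target because the row speed limit clipped the move. Correcting, then lowering.

```bash
python3 -m crank '[-7,8,0,0,0,0,200, -7,8,0,0,0,0,200, -7,8,5,0,0,0,200, -7,8,9,0,0,0,200, -7,8,9,0,0,0,200]'; python3 -m crank '[0,0,4,0,0,0,200, 0,0,8,0,0,0,200, 0,0,12,0,0,0,200, 0,0,12,0,0,0,200, 0,0,12,0,0,0,200]'; python3 -c "
from h import *
go(.6230,.0974,.1683,92.5)"
```

```text
time: 13.82
position: [0.6219, 0.0972, 0.2061]
tool_rot: [0.691, 0.723, -0.001, -0.001]
ft_force: [-0.7, -0.7, -1.1]
grip_width: 0.0361
grip_force: 30.0
time: 14.23
position: [0.6226, 0.0974, 0.1951]
tool_rot: [0.691, 0.723, -0.0, -0.0]
ft_force: [-0.9, 0.1, -1.0]
grip_width: 0.0355
grip_force: 30.0
shift mm now-axes [ 0.   0.4 20.8] rotvec deg [-0.05 -0.    0.12] | psi now 92.62 t 14.23
```

```bash
python3 -m crank '[0,0,5,0,0,0,200, 0,0,10,0,0,0,200, 0,0,15,0,0,0,200, 0,0,20,0,0,0,200, 0,0,20,0,0,0,200]'; python3 -m crank '[0,0,0,0,0,0,200, 0,0,0,0,0,0,200, 0,0,0,0,0,0,200, 0,0,0,0,0,0,200, 0,0,0,0,0,0,200]'
```

```text
time: 14.65
position: [0.6227, 0.0973, 0.1747]
tool_rot: [0.691, 0.723, -0.0, -0.0]
ft_force: [-1.1, -0.6, -0.3]
grip_width: 0.0353
grip_force: 30.0
time: 15.07
position: [0.6229, 0.0973, 0.1757]
tool_rot: [0.691, 0.723, 0.0, 0.0]
ft_force: [0.0, -0.1, -1.1]
grip_width: 0.0357
grip_force: 30.0
```

```bash
python3 -m crank '[0,0,0,0,0,0,130, 0,0,0,0,0,0,115, 0,0,0,0,0,0,95, 0,0,0,0,0,0,60, 0,0,0,0,0,0,0]'; python3 -m crank '[0,0,0,0,0,0,0, 0,0,0,0,0,0,0, 0,0,-30,0,0,0,0, 0,0,-65,0,0,0,0, 0,0,-100,0,0,0,0]';  python3 -m crank '[0,0,0,0,0,-6,0, 0,0,0,0,0,-12,0, 0,0,0,0,0,-18,0, 0,0,0,0,0,-23.2,0, 0,0,0,0,0,-23.2,0]'; python3 -c "
from h import *
go(.4268,.2878,.262,115.8)"
```

```text
time: 15.48
position: [0.6229, 0.0973, 0.1757]
tool_rot: [0.691, 0.723, 0.0, 0.0]
ft_force: [-0.3, 0.0, -0.2]
grip_width: 0.0598
grip_force: 0.0
time: 15.9
position: [0.6223, 0.0973, 0.2758]
tool_rot: [0.691, 0.723, -0.001, -0.001]
ft_force: [0.7, -0.2, -0.6]
grip_width: 0.0853
grip_force: 0.0
time: 16.32
position: [0.6228, 0.0973, 0.2758]
tool_rot: [0.531, 0.848, 0.0, 0.0]
ft_force: [0.2, 1.5, -0.5]
grip_width: 0.0872
grip_force: 0.0
shift mm now-axes [257.  -93.1   7.7] rotvec deg [0.01 0.01 0.1 ] | psi now 115.9 t 16.32
```

```bash
python3 -m crank '[26,-9,0,0,0,0,0, 52,-19,0,0,0,0,0, 78,-28,0,0,0,0,0, 104,-37,0,0,0,0,0, 130,-47,0,0,0,0,0]'; python3 -m crank '[30,-11,0,0,0,0,0, 60,-22,0,0,0,0,0, 90,-33,0,0,0,0,0, 120,-44,0,0,0,0,0, 127,-46,0,0,0,0,0]'; python3 -c "
from h import *
go(.4268,.2878,.1235,115.8)
t=cam('top');s=cam('side')
o=np.zeros((400,800,3),np.uint8)
o[:,:400]=cv2.resize(t[0][140:220,210:290],(400,400),interpolation=2); o[:,400:]=cv2.resize(s[0][150:230,205:285],(400,400),interpolation=2); cv2.imwrite('pics/clip2.png',o[:,:,::-1])
"
```

```text
time: 16.73
position: [0.5232, 0.1946, 0.2756]
tool_rot: [0.533, 0.846, 0.0, 0.0]
ft_force: [0.5, 0.6, 0.3]
grip_width: 0.0868
grip_force: 0.0
time: 17.15
position: [0.4232, 0.2904, 0.2755]
tool_rot: [0.531, 0.847, -0.001, -0.002]
ft_force: [-1.7, 0.9, -0.6]
grip_width: 0.087
grip_force: 0.0
shift mm now-axes [ -4.2   2.5 146. ] rotvec deg [-0.14 -0.12  0.05] | psi now 115.85 t 17.15
```

View pics/clip2.png

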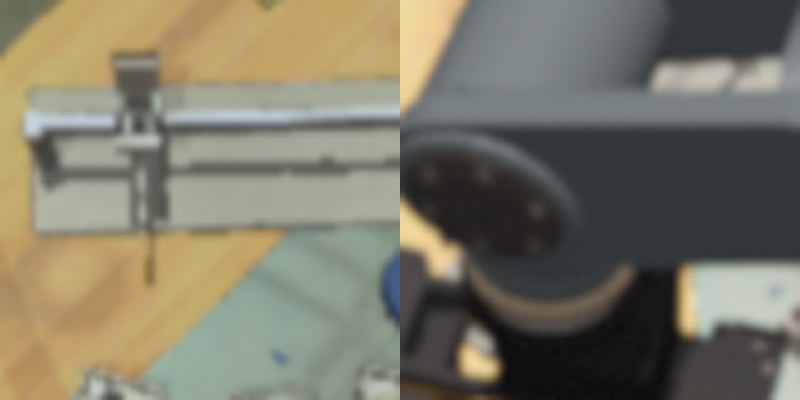

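Clip 1 sits upright on the rail with its hook to the front (top crop, hook about (147,200)). Now the second clip.

```bash
python3 -m crank '[0,0,30,0,0,0,0, 0,0,60,0,0,0,0, 0,0,85,0,0,0,0, 0,0,85,0,0,0,0, 0,0,85,0,0,0,0]'; python3 -c "
from h import *
go(.4268,.2878,.1235,115.8)"
```

```text
time: 17.67
position: [0.4279, 0.2871, 0.1897]
tool_rot: [0.532, 0.847, -0.001, -0.001]
ft_force: [0.5, 0.0, 0.5]
grip_width: 0.0869
grip_force: 0.0
shift mm now-axes [ 1.1 -0.5 60.2] rotvec deg [-0.15  0.01 -0.11] | psi now 115.69 t 17.67
```

```bash
python3 -m crank '[1,0,20,0,0,0,0, 1,0,40,0,0,0,0, 1,0,55,0,0,0,0, 1,0,60,0,0,0,0, 1,0,60,0,0,0,0]'; python3 -m crank '[0,0,0,0,0,0,60, 0,0,0,0,0,0,90, 0,0,0,0,0,0,110, 0,0,0,0,0,0,130, 0,0,0,0,0,0,150]' 30; python3 -m crank '[0,0,0,0,0,0,200, 0,0,0,0,0,0,200, 0,0,0,0,0,0,200, 0,0,0,0,0,0,200, 0,0,0,0,0,0,200]'
```

```text
time: 18.08
position: [0.4278, 0.2889, 0.1309]
tool_rot: [0.532, 0.847, 0.0, 0.0]
ft_force: [-0.3, -0.2, 0.5]
grip_width: 0.0873
grip_force: 0.0
time: 18.5
position: [0.4271, 0.2892, 0.1312]
tool_rot: [0.531, 0.847, 0.001, 0.0]
ft_force: [0.4, 0.8, -0.7]
grip_width: 0.0611
grip_force: 0.0
time: 18.92
position: [0.4268, 0.2891, 0.1316]
tool_rot: [0.531, 0.847, 0.0, 0.0]
ft_force: [-1.9, -1.4, 9.5]
grip_width: 0.0356
grip_force: 30.0
```

```bash
python3 -m crank '[0,0,-10,0,0,0,200, 0,0,-20,0,0,0,200, 0,0,-35,0,0,0,200, 0,0,-55,0,0,0,200, 0,0,-75,0,0,0,200]';python3 -m crank '[0,0,-15,0,0,0,200, 0,0,-30,0,0,0,200, 0,0,-50,0,0,0,200, 0,0,-65,0,0,0,200, 0,0,-65,0,0,0,200]'; python3 -m crank '[0,0,0,0,0,6,200, 0,0,0,0,0,12,200, 0,0,0,0,0,18,200, 0,0,0,0,0,23.2,200, 0,0,0,0,0,23.2,200]'; python3 -c "
from h import *
go(.6262,.0275,.1706,92.6)"
```

```text
time: 19.33
position: [0.4265, 0.289, 0.2066]
tool_rot: [0.531, 0.847, -0.0, -0.0]
ft_force: [0.1, 0.7, -1.0]
grip_width: 0.0357
grip_force: 30.0
time: 19.75
position: [0.4286, 0.2899, 0.2743]
tool_rot: [0.531, 0.847, 0.003, 0.002]
ft_force: [-0.0, -0.2, -0.3]
grip_width: 0.0357
grip_force: 30.0
time: 20.17
position: [0.4263, 0.2888, 0.2699]
tool_rot: [0.691, 0.723, -0.001, -0.0]
ft_force: [-0.3, -0.2, -0.5]
grip_width: 0.0358
grip_force: 30.0
shift mm now-axes [-269.9  188.3   93.2] rotvec deg [-0.07  0.02 -0.08] | psi now 92.52 t 20.17
```

```bash
python3 -m crank '[-27,19,0,0,0,0,200, -54,38,0,0,0,0,200, -81,57,0,0,0,0,200, -108,76,0,0,0,0,200, -135,94,0,0,0,0,200]'; python3 -m crank '[-27,19,0,0,0,0,200, -54,38,0,0,0,0,200, -81,57,0,0,0,0,200, -108,76,0,0,0,0,200, -135,94,0,0,0,0,200]'; python3 -m crank '[0,0,15,0,0,0,200, 0,0,30,0,0,0,200, 0,0,45,0,0,0,200, 0,0,50,0,0,0,200, 0,0,50,0,0,0,200]'; python3 -m crank '[0,0,0,0,0,0,200, 0,0,0,0,0,0,200, 0,0,0,0,0,0,200, 0,0,0,0,0,0,200, 0,0,0,0,0,0,200]'; python3 -c "
from h import *
go(.6262,.0275,.1706,92.6)"
```

```text
time: 20.58
position: [0.5274, 0.1572, 0.27]
tool_rot: [0.69, 0.724, -0.0, -0.0]
ft_force: [0.5, -0.2, -1.0]
grip_width: 0.0356
grip_force: 30.0
time: 21.0
position: [0.6275, 0.0264, 0.2698]
tool_rot: [0.69, 0.724, -0.0, -0.0]
ft_force: [0.1, 0.4, -1.0]
grip_width: 0.0352
grip_force: 30.0
time: 21.42
position: [0.6255, 0.028, 0.2183]
tool_rot: [0.69, 0.724, -0.001, -0.002]
ft_force: [0.0, 0.5, 0.1]
grip_width: 0.0356
grip_force: 30.0
time: 21.83
position: [0.6272, 0.028, 0.2213]
tool_rot: [0.691, 0.723, 0.0, 0.001]
ft_force: [0.6, 0.1, 0.0]
grip_width: 0.0358
grip_force: 30.0
shift mm now-axes [-0.4 -1.1 44.7] rotvec deg [0.08 0.01 0.03] | psi now 92.63 t 21.83
```

```bash
python3 -m crank '[0,-1,8,0,0,0,200, 0,-1,16,0,0,0,200, 0,-1,24,0,0,0,200, 0,-1,24,0,0,0,200, 0,-1,24,0,0,0,200]'; python3 -m crank '[0,0,5,0,0,0,200, 0,0,10,0,0,0,200, 0,0,15,0,0,0,200, 0,0,20,0,0,0,200, 0,0,20,0,0,0,200]';python3 -m crank '[0,0,0,0,0,0,200, 0,0,0,0,0,0,200, 0,0,0,0,0,0,200, 0,0,0,0,0,0,200, 0,0,0,0,0,0,200]'
```

```text
time: 22.25
position: [0.6252, 0.0279, 0.1952]
tool_rot: [0.691, 0.723, -0.001, -0.001]
ft_force: [0.7, -0.6, -1.0]
grip_width: 0.0357
grip_force: 30.0
time: 22.67
position: [0.6259, 0.0279, 0.1767]
tool_rot: [0.691, 0.723, -0.0, -0.0]
ft_force: [-0.4, -0.8, 1.9]
grip_width: 0.0358
grip_force: 30.0
time: 23.08
position: [0.6259, 0.0279, 0.1767]
tool_rot: [0.691, 0.723, 0.0, 0.0]
ft_force: [-0.9, 0.9, 3.2]
grip_width: 0.0357
grip_force: 30.0
```

```bash
python3 -m crank '[0,0,-2,0,0,0,200, 0,0,-2,0,0,0,200, 0,0,-2,0,0,0,130, 0,0,-2,0,0,0,110, 0,0,-2,0,0,0,95]'; python3 -m crank '[0,0,0,0,0,0,0, 0,0,0,0,0,0,0, 0,0,0,0,0,0,0, 0,0,-20,0,0,0,0, 0,0,-55,0,0,0,0]';  python3 -m crank '[0,0,-20,0,0,-6,0, 0,0,-40,0,0,-12,0, 0,0,-42,0,0,-18,0, 0,0,-42,0,0,-23.2,0, 0,0,-42,0,0,-23.2,0]'; python3 -c "
from h import *
go(.4008,.3378,.262,115.8)"
```

```text
time: 23.5
position: [0.6259, 0.0279, 0.1782]
tool_rot: [0.691, 0.723, -0.0, -0.0]
ft_force: [-0.2, -0.9, -1.2]
grip_width: 0.0483
grip_force: 8.3
time: 23.92
position: [0.623, 0.0281, 0.2299]
tool_rot: [0.691, 0.723, -0.003, -0.004]
ft_force: [0.4, 0.2, 0.4]
grip_width: 0.0798
grip_force: 0.0
time: 24.33
position: [0.6261, 0.0278, 0.2765]
tool_rot: [0.531, 0.848, 0.0, 0.001]
ft_force: [-0.3, 1.1, 0.5]
grip_width: 0.087
grip_force: 0.0
shift mm now-axes [377.3 -67.3   8. ] rotvec deg [0.07 0.05 0.1 ] | psi now 115.9 t 24.33
```

```bash
python3 -m crank '[38,-7,0,0,0,0,0, 76,-13,0,0,0,0,0, 114,-20,0,0,0,0,0, 152,-27,0,0,0,0,0, 188,-33,0,0,0,0,0]'; python3 -m crank '[38,-7,0,0,0,0,0, 76,-13,0,0,0,0,0, 114,-20,0,0,0,0,0, 152,-27,0,0,0,0,0, 188,-33,0,0,0,0,0]'; python3 -m crank '[0,0,30,0,0,0,0, 0,0,60,0,0,0,0, 0,0,85,0,0,0,0, 0,0,85,0,0,0,0, 0,0,85,0,0,0,0]'; python3 -c "
from h import *
go(.4018,.3382,.1235,115.8)
t=cam('top');s=cam('side')
o=np.zeros((400,800,3),np.uint8)
o[:,:400]=cv2.resize(t[0][195:275,110:190],(400,400),interpolation=2); o[:,400:]=cv2.resize(s[0][235:335,190:290],(400,400),interpolation=2); cv2.imwrite('pics/clip3.png',o[:,:,::-1])
"
```

```text
time: 24.75
position: [0.5126, 0.1839, 0.2752]
tool_rot: [0.533, 0.846, -0.0, -0.001]
ft_force: [0.1, 1.7, 1.5]
grip_width: 0.0868
grip_force: 0.0
time: 25.17
position: [0.401, 0.3389, 0.2754]
tool_rot: [0.532, 0.846, -0.0, -0.0]
ft_force: [-0.1, 0.8, -0.7]
grip_width: 0.087
grip_force: 0.0
time: 25.58
position: [0.402, 0.3372, 0.1896]
tool_rot: [0.532, 0.847, -0.002, -0.001]
ft_force: [-0.0, 1.2, 0.5]
grip_width: 0.0871
grip_force: 0.0
shift mm now-axes [ 1.   0.5 60.1] rotvec deg [-0.21  0.01 -0.07] | psi now 115.73 t 25.58
```

View pics/clip3.png

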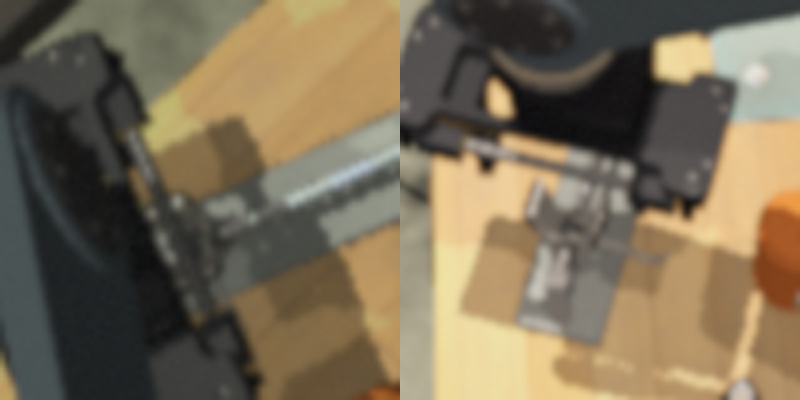

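The last clip lies between the open fingers and the orange look-alike is clear. Descending to grip.

```bash
python3 -m crank '[1,0,20,0,0,0,0, 1,0,40,0,0,0,0, 1,0,55,0,0,0,0, 1,0,60,0,0,0,0, 1,0,60,0,0,0,0]'; python3 -m crank '[0,0,1,0,0,0,60, 0,0,1,0,0,0,90, 0,0,1,0,0,0,110, 0,0,1,0,0,0,130, 0,0,1,0,0,0,150]' 30; python3 -m crank '[0,0,0,0,0,0,200, 0,0,0,0,0,0,200, 0,0,0,0,0,0,200, 0,0,0,0,0,0,200, 0,0,0,0,0,0,200]'; python3 -m crank '[0,0,-10,0,0,0,200, 0,0,-20,0,0,0,200, 0,0,-35,0,0,0,200, 0,0,-55,0,0,0,200, 0,0,-75,0,0,0,200]';python3 -m crank '[0,0,-15,0,0,0,200, 0,0,-30,0,0,0,200, 0,0,-50,0,0,0,200, 0,0,-65,0,0,0,200, 0,0,-65,0,0,0,200]'; python3 -m crank '[0,0,0,0,0,6,200, 0,0,0,0,0,12,200, 0,0,0,0,0,18,200, 0,0,0,0,0,23.2,200, 0,0,0,0,0,23.2,200]'; python3 -c "
from h import *
go(.6294,-.0424,.1706,92.6)"
```

```text
time: 26.1
position: [0.4029, 0.3385, 0.1309]
tool_rot: [0.532, 0.847, 0.0, 0.0]
ft_force: [0.8, -1.0, 0.5]
grip_width: 0.0873
grip_force: 0.0
time: 26.52
position: [0.4027, 0.3387, 0.1302]
tool_rot: [0.531, 0.847, 0.001, 0.0]
ft_force: [-0.1, -0.5, -0.5]
grip_width: 0.0614
grip_force: 0.0
time: 26.93
position: [0.4025, 0.3386, 0.1306]
tool_rot: [0.531, 0.847, 0.0, 0.0]
ft_force: [-1.7, -0.7, 7.9]
grip_width: 0.0356
grip_force: 30.0
time: 27.35
position: [0.402, 0.3383, 0.2056]
tool_rot: [0.531, 0.847, -0.0, -0.0]
ft_force: [1.0, -0.4, -0.0]
grip_width: 0.0356
grip_force: 30.0
time: 27.77
position: [0.404, 0.3395, 0.2733]
tool_rot: [0.531, 0.847, 0.003, 0.002]
ft_force: [0.3, 0.2, -1.3]
grip_width: 0.0361
grip_force: 30.0
time: 28.18
position: [0.4018, 0.3382, 0.2689]
tool_rot: [0.691, 0.723, -0.001, -0.0]
ft_force: [-0.4, -0.5, -0.7]
grip_width: 0.0355
grip_force: 30.0
shift mm now-axes [-390.2  210.7   92.3] rotvec deg [-0.07  0.03 -0.08] | psi now 92.52 t 28.18
```

```bash
python3 -m crank '[-32,17,-15,0,0,0,200, -64,34,-15,0,0,0,200, -96,52,-15,0,0,0,200, -130,70,-15,0,0,0,200, -130,70,-15,0,0,0,200]'; python3 -m crank '[-32,17,0,0,0,0,200, -64,34,0,0,0,0,200, -96,52,0,0,0,0,200, -130,70,0,0,0,0,200, -130,70,0,0,0,0,200]';python3 -m crank '[-32,17,0,0,0,0,200, -64,34,0,0,0,0,200, -96,52,0,0,0,0,200, -130,71,0,0,0,0,200, -130,71,0,0,0,0,200]'; python3 -m crank '[0,0,15,0,0,0,200, 0,0,30,0,0,0,200, 0,0,45,0,0,0,200, 0,0,60,0,0,0,200, 0,0,65,0,0,0,200]'; python3 -m crank '[0,0,0,0,0,0,200, 0,0,0,0,0,0,200, 0,0,0,0,0,0,200, 0,0,0,0,0,0,200, 0,0,0,0,0,0,200]'; python3 -c "
from h import *
go(.6294,-.0424,.1716,92.6)"
```

```text
time: 28.6
position: [0.482, 0.2067, 0.2844]
tool_rot: [0.692, 0.722, -0.0, 0.002]
ft_force: [-0.6, 0.5, -0.6]
grip_width: 0.0353
grip_force: 30.0
time: 29.02
position: [0.5581, 0.0796, 0.2842]
tool_rot: [0.692, 0.722, 0.0, 0.003]
ft_force: [-0.1, 0.2, 0.8]
grip_width: 0.0356
grip_force: 30.0
time: 29.43
position: [0.6347, -0.0477, 0.2839]
tool_rot: [0.692, 0.722, -0.0, 0.003]
ft_force: [0.3, 0.4, -0.7]
grip_width: 0.0354
grip_force: 30.0
time: 29.85
position: [0.6289, -0.0405, 0.2165]
tool_rot: [0.69, 0.724, -0.001, -0.003]
ft_force: [-0.5, 0.4, -1.1]
grip_width: 0.0355
grip_force: 30.0
time: 30.27
position: [0.6314, -0.0415, 0.2206]
tool_rot: [0.691, 0.723, 0.0, 0.001]
ft_force: [-0.3, 0.7, 0.3]
grip_width: 0.0356
grip_force: 30.0
shift mm now-axes [-0.8 -2.2 43. ] rotvec deg [0.11 0.03 0.02] | psi now 92.62 t 30.27
```

```bash
python3 -m crank '[0,-2,8,0,0,0,200, 0,-2,16,0,0,0,200, 0,-2,24,0,0,0,200, 0,-2,24,0,0,0,200, 0,-2,24,0,0,0,200]'; python3 -m crank '[0,0,5,0,0,0,200, 0,0,10,0,0,0,200, 0,0,15,0,0,0,200, 0,0,18,0,0,0,200, 0,0,18,0,0,0,200]';python3 -m crank '[0,0,0,0,0,0,200, 0,0,0,0,0,0,200, 0,0,0,0,0,0,200, 0,0,0,0,0,0,200, 0,0,0,0,0,0,200]'
```

```text
time: 30.68
position: [0.6282, -0.0415, 0.1943]
tool_rot: [0.691, 0.723, -0.001, -0.001]
ft_force: [-0.1, -0.2, 0.0]
grip_width: 0.0357
grip_force: 30.0
time: 31.1
position: [0.6283, -0.0415, 0.1765]
tool_rot: [0.691, 0.723, -0.0, -0.001]
ft_force: [0.2, 0.0, -1.0]
grip_width: 0.0354
grip_force: 30.0
time: 31.52
position: [0.6291, -0.0416, 0.1778]
tool_rot: [0.691, 0.723, 0.0, 0.0]
ft_force: [-0.1, 0.2, -0.7]
grip_width: 0.0357
grip_force: 30.0
```

```bash
python3 -m crank '[0,0,0,0,0,0,200, 0,0,0,0,0,0,140, 0,0,0,0,0,0,115, 0,0,0,0,0,0,95, 0,0,0,0,0,0,60]'; python3 -m crank '[0,0,0,0,0,0,0, 0,0,0,0,0,0,0, 0,0,0,0,0,0,0, 0,0,-20,0,0,0,0, 0,0,-55,0,0,0,0]';  python3 -m crank '[0,0,-20,0,0,-7,0, 0,0,-40,0,0,-14,0, 0,0,-42,0,0,-21,0, 0,0,-42,0,0,-28,50, 0,0,-42,0,0,-34,130]';python3 -m crank '[0,0,0,0,0,-7,130, 0,0,0,0,0,-14,130, 0,0,0,0,0,-21,130, 0,0,0,0,0,-28,130, 0,0,0,0,0,-34,130]';python3 -m crank '[0,0,0,0,0,-7,130, 0,0,0,0,0,-10,130, 0,0,0,0,0,-10,130, 0,0,0,0,0,-10,130, 0,0,0,0,0,-10,130]'; python3 -c "
from h import *
go(.473,-.0525,.2,170)"
```

```text
time: 31.93
position: [0.629, -0.0416, 0.1775]
tool_rot: [0.691, 0.723, 0.0, 0.0]
ft_force: [1.1, -0.2, -2.5]
grip_width: 0.0518
grip_force: 1.7
time: 32.35
position: [0.626, -0.041, 0.2289]
tool_rot: [0.691, 0.723, -0.003, -0.004]
ft_force: [0.5, 0.1, -0.5]
grip_width: 0.0828
grip_force: 0.0
time: 32.77
position: [0.6291, -0.0416, 0.2756]
tool_rot: [0.447, 0.895, 0.0, 0.001]
ft_force: [-0.4, 0.8, -0.7]
grip_width: 0.0802
grip_force: 0.0
time: 33.18
position: [0.6288, -0.0415, 0.2746]
tool_rot: [0.166, 0.986, 0.0, -0.0]
ft_force: [-0.2, 0.1, -0.5]
grip_width: 0.0487
grip_force: 0.0
time: 33.6
position: [0.6289, -0.0416, 0.2746]
tool_rot: [0.083, 0.997, 0.0, -0.0]
ft_force: [1.2, 0.8, 0.3]
grip_width: 0.0426
grip_force: 0.0
shift mm now-axes [152.  -36.4  68.6] rotvec deg [ 0.   -0.    0.53] | psi now 170.53 t 33.6
```

```bash
python3 -m crank '[31,-7,0,0,0,0,130, 62,-14,0,0,0,0,130, 93,-21,0,0,0,0,130, 124,-28,0,0,0,0,130, 152,-36,0,0,0,0,130]'; python3 -m crank '[0,0,20,0,0,0,130, 0,0,40,0,0,0,130, 0,0,40,0,0,0,130, 0,0,40,0,0,0,130, 0,0,40,0,0,0,130]'; python3 -c "
from h import *
go(.473,-.0525,.105,170)
t=cam('top');s=cam('side')
o=np.zeros((600,800,3),np.uint8)
o[:350]=cv2.resize(t[0][148:218,210:370],(800,350),interpolation=2); o[350:]=cv2.resize(s[0][125:225,170:490],(800,250),interpolation=2); cv2.imwrite('pics/b1.png',o[:,:,::-1])
"
```

```text
time: 34.02
position: [0.4711, -0.0519, 0.2745]
tool_rot: [0.082, 0.997, 0.0, -0.0]
ft_force: [-0.2, -1.0, -0.1]
grip_width: 0.0425
grip_force: 0.0
time: 34.43
position: [0.4739, -0.0525, 0.2353]
tool_rot: [0.082, 0.997, -0.0, 0.001]
ft_force: [0.7, -0.2, 0.0]
grip_width: 0.0431
grip_force: 0.0
shift mm now-axes [ 1.100e+00 -1.000e-01  1.242e+02] rotvec deg [-0.01  0.07  0.6 ] | psi now 170.6 t 34.43
```

View pics/b1.png

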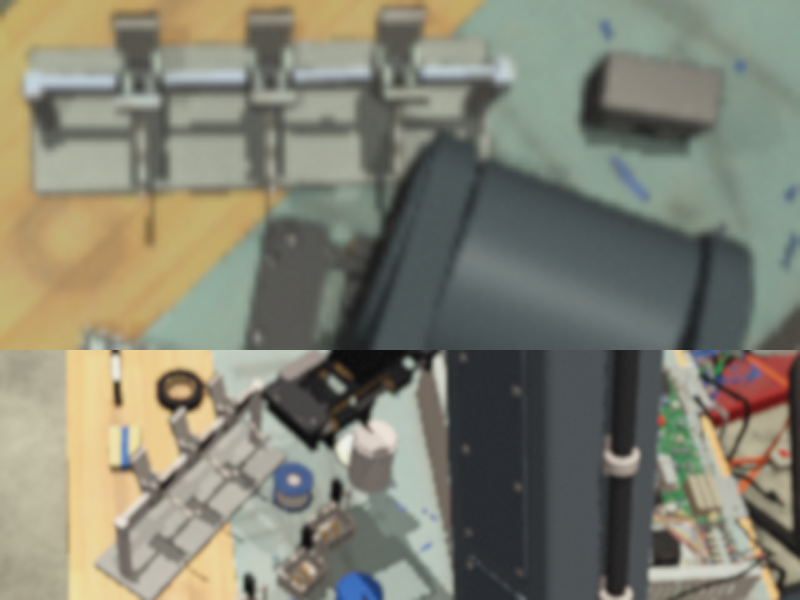

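All three clips sit upright on the rail, hooks to the front. In the side crop the can shows spot to its left, so it may have been knocked. Checking by projection.

```bash
python3 -c "
from h import *
s=cam('side')
print('expected lid',proj(s,[.5247,-.1885,.085]),'foot',proj(s,[.5252,-.1874,0]))
hsv=cv2.cvtColor(s[0],cv2.COLOR_RGB2HSV); m=((hsv[...,1]<40)&(hsv[...,2]>165)).astype(np.uint8)
n,l,st,ce=cv2.connectedComponentsWithStats(m)
for i in range(1,n):
    if 290<ce[i][0]<345 and 130<ce[i][1]<200 and st[i][4]>15: print(ce[i],st[i]); print(onplane(s,[ce[i]+.4],.085))
crop(s,280,130,350,200,8,'can3.png')
"
```

```text
expected lid [316.65287843 148.16515598] foot [313.40809706 164.83263095]
[320.17249555 171.91108477] [ 269  135   82   87 1687]
[[ 0.45966279 -0.12068379  0.085     ]]
[313.24 183.36] [311 181   6   5  25]
[[ 0.45013049 -0.07301591  0.085     ]]
```

View pics/can3.png

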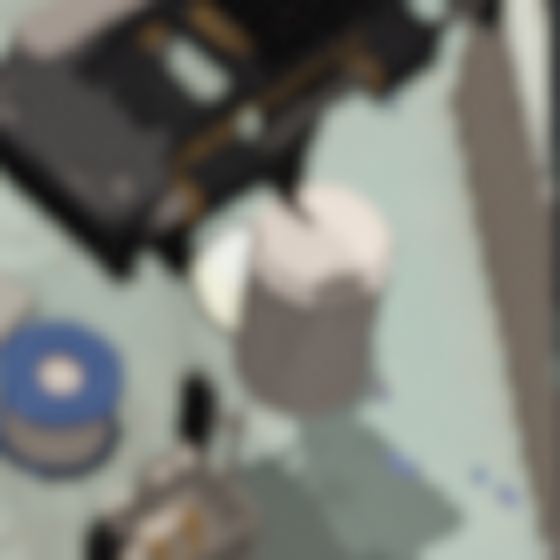

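Confirmed: the can now stands about 35 mm off the spot (lid centre (319,160), expected (317,148)). I'll move the arm aside, measure it from the top view and put it back before hanging anything.

```bash
python3 -m crank '[6,35,0,0,0,0,130, 12,70,0,0,0,0,80, 18,110,0,0,0,0,30, 24,145,0,0,0,0,0, 30,180,0,0,0,0,0]'; python3 -m crank '[6,35,0,0,0,0,0, 12,70,0,0,0,0,0, 12,70,0,0,0,0,0, 12,70,0,0,0,0,0, 12,70,0,0,0,0,0]'; cat > can.py <<'E'
from h import *
t=cam('top')
x0,y0,S=300,175,8
im=cv2.resize(t[0][175:255,300:380],None,fx=S,fy=S,interpolation=cv2.INTER_CUBIC); hsv=cv2.cvtColor(im,cv2.COLOR_RGB2HSV)
m=((hsv[...,1]<32)&(hsv[...,2]>150)).astype(np.uint8); m=cv2.morphologyEx(m,cv2.MORPH_OPEN,np.ones((9,9)))
for k in cv2.findContours(m,0,2)[0]:
    if cv2.contourArea(k)<2000: continue
    h=cv2.convexHull(k); (cx,cy),r=cv2.minEnclosingCircle(h); 
    disc=np.zeros_like(m); cv2.circle(disc,(int(cx),int(cy)),int(r*.8),1,-1)
    v=hsv[...,2].astype(float); d=(disc>0)&(v<130); ys,xs=np.nonzero(d)
    pc=np.array([cx,cy])/S+[x0,y0]; w=onplane(t,[pc],.085)[0]
    print('area',cv2.contourArea(k),'c',pc,'r',r/S,'xy@.085',w[:2],'ndark',len(xs),end=' ')
    if len(xs): p=np.array([xs.mean(),ys.mean()])/S+[x0,y0]; e=onplane(t,[p],.085)[0]-w; print('rib',np.degrees(np.arctan2(e[1],e[0])),np.linalg.norm(e))
    else: print()
E
python3 can.py
```

```text
time: 35.0
position: [0.4732, 0.132, 0.2353]
tool_rot: [0.082, 0.997, 0.0, 0.001]
ft_force: [1.0, -0.1, 0.5]
grip_width: 0.0616
grip_force: 0.0
time: 35.42
position: [0.4725, 0.2011, 0.2348]
tool_rot: [0.081, 0.997, -0.0, 0.0]
ft_force: [-0.1, 0.4, -0.6]
grip_width: 0.0858
grip_force: 0.0
area 3793.0 c [340.375 233.25 ] r 11.587316513061523 xy@.085 [ 0.43931199 -0.19173732] ndark 5151 rib -137.20879667424063 0.015464711786545429
area 2756.0 c [354.5   219.875] r 6.676697731018066 xy@.085 [ 0.47753675 -0.23214024] ndark 1128 rib -133.57983324299596 0.010193239026810902
area 32937.5 c [356.6875 232.1875] r 32.440460205078125 xy@.085 [ 0.44297834 -0.23794815] ndark 37451 rib -135.5534423052469 0.004242627971714137
area 3233.0 c [313.62926769 214.20293427] r 7.916643142700195 xy@.085 [ 0.49169711 -0.11627887] ndark 2706 rib -100.12436971327257 0.00927916852375443
area 29255.5 c [331.5625     210.46027374] r 14.837331771850586 xy@.085 [ 0.50311192 -0.16716875] ndark 795 rib 73.83517235706498 0.022182796026728933
area 11415.0 c [312.     206.5625] r 21.064739227294922 xy@.085 [ 0.51323561 -0.11166623] ndark 5553 rib -140.92534777025534 0.023936153859314073
area 2128.5 c [326.5    188.5625] r 6.8502516746521 xy@.085 [ 0.56524732 -0.15303018] ndark 0 
area 6970.0 c [348.16908264 188.31363773] r 8.50227165222168 xy@.085 [ 0.56707726 -0.21501279] ndark 0 
area 2404.5 c [321.3125 177.8125] r 5.900886058807373 xy@.085 [ 0.59585622 -0.13829742] ndark 0 
area 4176.0 c [304.0625 179.3125] r 5.9246697425842285 xy@.085 [ 0.59061755 -0.08900036] ndark 46 rib -11.152239843653238 0.012071976651792552
```

```bash
python3 -c "
from h import *
t=cam('top');s=cam('side')
print(onplane(s,[(319.8,160.6)],.085))
g=cv2.cvtColor(t[0],cv2.COLOR_RGB2GRAY); print('cols 312..349')
for v in range(194,234): print(v,' '.join('%2d'%(x//4) for x in g[v,312:350]))
"
```

```text
[[ 0.48801123 -0.15525313  0.085     ]]
cols 312..349
194 40 40 39 39 39 39 39 38 38 37 36 35 34 35 37 37 37 36 35 35 35 35 36 37 38 38 39 38 38 38 37 37 37 37 37 36 36 37
195 39 39 39 39 39 39 38 38 37 37 35 34 34 35 35 34 34 34 34 35 35 34 33 34 35 37 38 39 38 38 38 38 37 38 37 37 37 37
196 39 39 39 39 39 39 38 37 36 36 35 34 33 31 32 35 38 43 44 45 45 43 40 38 35 33 36 38 38 38 38 38 38 38 38 37 37 37
197 39 38 38 38 39 38 38 37 36 35 35 33 29 30 37 44 47 50 51 51 51 50 48 47 43 37 33 35 38 38 38 38 38 38 38 38 38 37
198 38 38 38 38 38 38 37 36 35 35 34 31 31 38 46 50 51 52 52 52 52 52 52 51 50 44 36 32 36 38 39 38 39 38 38 38 38 38
199 38 38 38 38 38 37 36 35 35 35 33 31 39 47 51 52 52 52 52 52 52 52 52 52 52 50 45 37 34 36 38 39 39 39 38 38 38 38
200 38 38 38 38 37 36 35 35 35 34 30 35 46 51 52 52 52 52 52 52 52 52 52 52 52 52 50 45 37 33 37 38 39 38 38 38 38 38
201 38 38 37 37 36 35 36 36 36 34 30 40 49 52 52 52 52 52 52 52 52 52 52 52 52 52 52 50 43 33 36 38 39 38 38 38 38 38
202 38 37 36 35 35 36 36 37 36 32 34 45 51 51 52 52 52 52 52 52 52 52 52 52 52 52 52 51 47 36 34 38 38
[... 2973 characters left out ...]
39 39 38 39 38 38 38 38 38 37 35 34 32 30 33 37 38 38 38 38 38 38 38 38 38 37 38 38 38 38 37 37 37 37 36 35 31
229 38 39 39 39 39 38 38 38 38 38 38 38 38 37 35 37 38 38 38 38 38 38 38 38 38 38 37 38 38 38 38 37 37 37 36 35 32 26
230 38 39 39 39 38 38 37 38 38 38 38 38 38 38 38 38 38 38 38 38 38 38 38 38 38 37 38 38 38 38 37 37 37 36 35 32 26 21
231 37 39 39 39 39 38 38 38 38 38 38 38 38 38 38 38 38 38 38 38 38 38 38 38 38 38 37 37 37 37 37 37 36 35 32 26 21 18
232 37 38 39 39 39 39 38 38 38 38 38 38 38 38 38 38 38 38 38 38 38 38 38 38 38 38 37 37 37 37 37 37 35 32 27 21 19 18
233 38 38 39 39 39 39 37 37 38 38 38 38 38 38 38 38 38 38 38 38 38 38 38 37 37 38 37 37 37 37 37 36 32 27 21 19 18 18
```

```bash
python3 -c "
from h import *
t=cam('top')
print(onplane(t,[(329.6,214.1),(329.9,209.6)],.085)); w=onplane(t,[(329.6,214.1)],.085)[0]
go(w[0],w[1],.2,137)
"
```

```text
[[ 0.49272101 -0.16154586  0.085     ]
 [ 0.50547146 -0.16245756  0.085     ]]
shift mm now-axes [ -79.5 -353.1   28.7] rotvec deg [-1.000e-02  0.000e+00  3.348e+01] | psi now 170.48 t 35.62
```

```bash
python3 -m crank '[0,0,0,0,0,7,0, 0,0,0,0,0,14,0, 0,0,0,0,0,21,0, 0,0,0,0,0,28,0, 0,0,0,0,0,33.5,0]'; python3 -m crank '[-27,-25,0,0,0,0,0, -54,-51,0,0,0,0,0, -81,-76,0,0,0,0,0, -108,-101,0,0,0,0,0, -131,-126,0,0,0,0,0]'; python3 -m crank '[-27,-25,0,0,0,0,0, -54,-51,0,0,0,0,0, -81,-76,0,0,0,0,0, -108,-101,0,0,0,0,0, -131,-126,0,0,0,0,0]';python3 -m crank '[0,0,15,0,0,0,0, 0,0,30,0,0,0,0, 0,0,30,0,0,0,0, 0,0,30,0,0,0,0, 0,0,30,0,0,0,0]'; python3 -c "
from h import *
go(.4927,-.1615,.060,137)
"
```

```text
time: 36.03
position: [0.4727, 0.2, 0.2346]
tool_rot: [0.369, 0.929, -0.0, -0.0]
ft_force: [0.5, 0.2, -0.3]
grip_width: 0.0868
grip_force: 0.0
time: 36.45
position: [0.483, 0.0167, 0.2348]
tool_rot: [0.367, 0.93, -0.0, 0.001]
ft_force: [1.6, 0.4, -0.1]
grip_width: 0.087
grip_force: 0.0
time: 36.87
position: [0.4927, -0.1653, 0.2348]
tool_rot: [0.367, 0.93, -0.0, 0.001]
ft_force: [0.6, 0.8, -0.1]
grip_width: 0.0869
grip_force: 0.0
time: 37.28
position: [0.4929, -0.1621, 0.205]
tool_rot: [0.366, 0.931, -0.0, 0.0]
ft_force: [0.2, -0.1, -0.6]
grip_width: 0.0868
grip_force: 0.0
shift mm now-axes [  0.6   0.3 139. ] rotvec deg [0.   0.03 0.08] | psi now 137.08 t 37.28
```

```bash
python3 -m crank '[0,0,35,0,0,0,0, 0,0,70,0,0,0,0, 0,0,105,0,0,0,0, 0,0,130,0,0,0,0, 0,0,136,0,0,0,0]'; python3 -m crank '[0,0,0,0,0,0,50, 0,0,0,0,0,0,80, 0,0,0,0,0,0,110, 0,0,0,0,0,0,130, 0,0,0,0,0,0,150]' 15;  python3 -m crank '[0,0,0,0,0,0,200, 0,0,0,0,0,0,200, 0,0,0,0,0,0,200, 0,0,0,0,0,0,200, 0,0,0,0,0,0,200]'; python3 -m crank '[0,0,-4,0,0,0,200, 0,0,-8,0,0,0,200, 0,0,-14,0,0,0,200, 0,0,-15,0,0,0,200, 0,0,-15,0,0,0,200]'; python3 -c "
from h import *
go(.5252,-.1876,.060,137)"
```

```text
time: 37.7
position: [0.4915, -0.1606, 0.066]
tool_rot: [0.365, 0.931, 0.0, -0.003]
ft_force: [-0.0, -0.6, 0.1]
grip_width: 0.0875
grip_force: 0.0
time: 38.12
position: [0.4938, -0.1622, 0.0701]
tool_rot: [0.366, 0.931, -0.0, 0.002]
ft_force: [-0.9, -0.2, -0.0]
grip_width: 0.0616
grip_force: 0.0
time: 38.53
position: [0.4934, -0.1621, 0.0697]
tool_rot: [0.366, 0.931, -0.0, 0.001]
ft_force: [-1.0, 0.5, 6.6]
grip_width: 0.0553
grip_force: 15.0
time: 38.95
position: [0.4931, -0.1619, 0.0841]
tool_rot: [0.366, 0.931, -0.0, 0.001]
ft_force: [0.2, -1.0, -2.3]
grip_width: 0.0557
grip_force: 15.0
shift mm now-axes [-41.    3.   18.1] rotvec deg [0.01 0.06 0.11] | psi now 137.11 t 38.95
```

```bash
python3 -m crank '[-10,1,0,0,0,0,200, -20,2,0,0,0,0,200, -32,3,0,0,0,0,200, -41,3,0,0,0,0,200, -41,3,0,0,0,0,200]'; python3 -m crank '[0,0,5,0,0,1,200, 0,0,10,0,0,2,200, 0,0,14,0,0,2,200, 0,0,15,0,0,2,200, 0,0,15,0,0,2,200]';  python3 -m crank '[0,0,0,0,0,0,200, 0,0,0,0,0,0,140, 0,0,0,0,0,0,80, 0,0,0,0,0,0,40, 0,0,0,0,0,0,0]'; python3 -m crank '[0,0,0,0,0,0,0, 0,0,-30,0,0,0,0, 0,0,-65,0,0,0,0, 0,0,-100,0,0,0,0, 0,0,-140,0,0,0,0]';  python3 -m crank '[0,0,-20,0,0,-7,130, 0,0,-40,0,0,-14,130, 0,0,-40,0,0,-21,130, 0,0,-40,0,0,-28,130, 0,0,-40,0,0,-33,130]'; python3 -c "
from h import *
go(.473,-.0525,.2,170)"
```

```text
time: 39.37
position: [0.528, -0.19, 0.0837]
tool_rot: [0.366, 0.931, -0.001, 0.003]
ft_force: [1.0, 0.3, -2.2]
grip_width: 0.0554
grip_force: 15.0
time: 39.78
position: [0.5239, -0.1868, 0.0688]
tool_rot: [0.382, 0.924, -0.0, -0.001]
ft_force: [-1.7, 0.5, 4.7]
grip_width: 0.0554
grip_force: 15.0
time: 40.2
position: [0.525, -0.1873, 0.0683]
tool_rot: [0.382, 0.924, 0.0, 0.0]
ft_force: [-0.1, -0.3, 0.1]
grip_width: 0.0662
grip_force: 0.0
time: 40.62
position: [0.5241, -0.1869, 0.2088]
tool_rot: [0.382, 0.924, 0.0, -0.002]
ft_force: [0.4, 0.1, 0.1]
grip_width: 0.0862
grip_force: 0.0
time: 41.03
position: [0.5251, -0.1874, 0.2491]
tool_rot: [0.101, 0.995, -0.0, 0.001]
ft_force: [-0.3, -0.5, -0.1]
grip_width: 0.0614
grip_force: 0.0
shift mm now-axes [ 78.1 121.8  43. ] rotvec deg [-0.02  0.07 -1.57] | psi now 168.43 t 41.03
```

```bash
python3 -m crank '[12,28,0,0,0,0,130, 24,56,0,0,0,0,130, 36,84,0,0,0,0,130, 48,112,0,0,0,0,130, 58,140,0,0,0,0,130]';  python3 -m crank '[12,28,0,0,0,1,130, 24,56,0,0,0,2,130, 36,84,0,0,0,3,130, 48,112,0,0,0,4,130, 58,140,0,0,0,4.4,130]'; python3 -m crank '[0,0,20,0,0,0,130, 0,0,40,0,0,0,130, 0,0,60,0,0,0,130, 0,0,60,0,0,0,130, 0,0,60,0,0,0,130]'; python3 -c "
from h import *
go(.4682,.1112,.104,164)
t=cam('top')
g=cv2.cvtColor(t[0],cv2.COLOR_RGB2GRAY); print('cols 324..353')
for v in range(190,218,1): print(v,' '.join('%2d'%(x//4) for x in g[v,324:354]))
"
```

```text
time: 41.45
position: [0.4961, -0.0371, 0.2483]
tool_rot: [0.104, 0.995, 0.0, -0.0]
ft_force: [0.7, 0.6, 0.4]
grip_width: 0.0429
grip_force: 0.0
time: 41.87
position: [0.4681, 0.1119, 0.2484]
tool_rot: [0.142, 0.99, 0.0, -0.0]
ft_force: [-0.2, -0.1, 0.5]
grip_width: 0.0429
grip_force: 0.0
time: 42.28
position: [0.4684, 0.1105, 0.1879]
tool_rot: [0.142, 0.99, -0.0, -0.001]
ft_force: [0.3, -0.5, -0.6]
grip_width: 0.0428
grip_force: 0.0
shift mm now-axes [ 0.2  0.6 77.9] rotvec deg [-0.04 -0.16 -0.28] | psi now 163.72 t 42.28
cols 324..353
190 35 34 36 37 37 38 38 38 38 38 38 38 38 38 38 37 37 37 36 34 32 31 31 31 32 33 34 35 36 36
191 34 34 36 37 37 37 37 37 37 37 37 37 38 38 38 37 37 36 36 34 33 31 31 31 32 33 34 35 36 35
192 34 34 36 37 37 37 36 35 35 35 35 36 37 38 38 37 37 36 36 35 34 32 32 32 33 34 35 36 36 34
193 34 34 36 36 36 35 33 33 33 33 34 35 36 37 38 38 37 37 36 36 35 34 34 34 34 35 36 35 33 29
194 33 34 35 34 33 31 30 29 31 33 35 38 39 40 39 38 38 38 37 36 36 36 36 36 36 36 36 35 30 25
195 33 33 31 30 29 27 26 29 32 37 39 41 45 44 41 40 41 41 38 37 36 36 36 36 36 36 36 34
[... 1374 characters left out ...]
 50 49 47 43 38 37 37 37 37 37 37 37 37 37
211 17 16 16 17 17 19 25 31 36 39 43 46 48 48 49 49 48 44 42 38 36 37 37 37 37 37 37 37 38 38
212 20 16 16 17 16 17 19 24 28 31 36 38 38 38 40 42 43 40 39 37 37 37 37 37 37 37 37 37 37 38
213 26 18 16 16 16 16 17 18 20 23 27 27 26 27 30 34 38 37 37 37 37 37 37 37 37 37 37 37 37 38
214 32 24 18 15 15 16 16 16 16 18 19 19 19 23 29 34 37 37 37 37 37 37 37 37 37 37 37 37 37 37
215 36 31 25 21 17 16 16 16 16 16 17 18 22 27 34 36 37 37 37 37 37 37 37 37 37 37 37 37 37 37
216 37 36 33 30 25 24 23 22 23 23 23 26 31 34 36 37 38 37 37 37 37 37 37 37 37 37 37 37 37 37
217 37 37 37 36 34 33 33 33 32 32 32 34 36 37 37 37 37 37 37 37 37 37 37 37 37 37 37 37 37 36
```

The can is back on the spot: lid centre about (337,203), within 4 mm, rib toward the reader. Now basket A, the leftmost.

```bash
python3 -m crank '[0,0,20,0,0,0,130, 0,0,40,0,0,0,130, 0,0,60,0,0,0,130, 0,0,74,0,0,0,130, 0,0,78,0,0,0,130]'; python3 -m crank '[0,0,0,0,0,0,160, 0,0,0,0,0,0,180, 0,0,0,0,0,0,200, 0,0,0,0,0,0,220, 0,0,0,0,0,0,240]' 20;  python3 -m crank '[0,0,0,0,0,0,250, 0,0,0,0,0,0,250, 0,0,0,0,0,0,250, 0,0,0,0,0,0,250, 0,0,0,0,0,0,250]'; python3 -m crank '[0,0,-15,0,0,0,250, 0,0,-35,0,0,0,250, 0,0,-60,0,0,0,250, 0,0,-90,0,0,0,250, 0,0,-90,0,0,0,250]'; python3 -c "
from h import *
go(.572-.09,.0951,.1745,182.6)"
```

```text
time: 42.75
position: [0.4692, 0.1102, 0.11]
tool_rot: [0.142, 0.99, -0.0, -0.0]
ft_force: [-0.9, 0.1, -0.7]
grip_width: 0.0427
grip_force: 0.0
time: 43.17
position: [0.4697, 0.1105, 0.1115]
tool_rot: [0.142, 0.99, 0.0, 0.001]
ft_force: [-1.2, -0.5, -0.7]
grip_width: 0.0175
grip_force: 0.0
time: 43.58
position: [0.4695, 0.1106, 0.111]
tool_rot: [0.142, 0.99, 0.0, 0.0]
ft_force: [0.1, 1.6, 6.0]
grip_width: 0.0098
grip_force: 20.0
time: 44.0
position: [0.4719, 0.1105, 0.2046]
tool_rot: [0.142, 0.99, 0.001, 0.004]
ft_force: [-0.6, -0.1, 0.4]
grip_width: 0.01
grip_force: 20.0
shift mm now-axes [-13.8 -12.1  24.2] rotvec deg [  0.06   0.52 -18.87] | psi now 163.73 t 44.0
```

```bash
python3 -m crank '[0,0,0,0,0,-6,250, 0,0,0,0,0,-12,250, 0,0,0,0,0,-18,250, 0,0,0,0,0,-18.9,250, 0,0,0,0,0,-18.9,250]'; python3 -c "
from h import *
go(.500,.0951,.1745,182.6)
go(.572,.0951,.1745,182.6)"
```

```text
time: 44.42
position: [0.4686, 0.1104, 0.1998]
tool_rot: [-0.022, 1.0, 0.0, -0.001]
ft_force: [-0.3, -0.2, -1.0]
grip_width: 0.01
grip_force: 20.0
shift mm now-axes [-30.7 -16.7  19.3] rotvec deg [ 0.   -0.09 -0.09] | psi now -177.49 t 44.42
shift mm now-axes [-102.7  -19.8   19.2] rotvec deg [ 0.   -0.09 -0.09] | psi now -177.49 t 44.42
```

```bash
python3 -m crank '[-10,-5,7,0,0,0,250, -20,-11,13,0,0,0,250, -31,-17,19,0,0,0,250, -31,-17,19,0,0,0,250, -31,-17,19,0,0,0,250]'; python3 -m crank '[-14,-1,0,0,0,0,250, -28,-1,0,0,0,0,250, -42,-2,0,0,0,0,250, -57,-3,0,0,0,0,250, -72,-3,0,0,0,0,250]';python3 -m crank '[0,0,0,0,0,0,250, 0,0,0,0,0,0,250, 0,0,0,0,0,0,250, 0,0,0,0,0,0,250, 0,0,0,0,0,0,250]'; python3 -c "
from h import *
go(.572,.0951,.1525,182.6)
s=cam('side'); print(proj(s,[.572,.095,.1225]))
crop(s,180,150,290,260,5,'h1.png')"
```

```text
time: 44.83
position: [0.5017, 0.0942, 0.1806]
tool_rot: [-0.022, 1.0, 0.0, -0.001]
ft_force: [-0.2, 0.5, -0.6]
grip_width: 0.0096
grip_force: 20.0
time: 45.25
position: [0.573, 0.0951, 0.1815]
tool_rot: [-0.023, 1.0, 0.0, -0.001]
ft_force: [-0.1, 0.1, -1.0]
grip_width: 0.0097
grip_force: 20.0
time: 45.67
position: [0.5717, 0.0953, 0.1815]
tool_rot: [-0.023, 1.0, 0.0, -0.001]
ft_force: [-0.3, 0.7, -1.3]
grip_width: 0.0101
grip_force: 20.0
shift mm now-axes [-0.3 -0.2 23. ] rotvec deg [ 0.01 -0.08  0.02] | psi now -177.38 t 45.67
[245.27121943 189.69159125]
```

```bash
python3 -m crank '[0,0,5,0,0,0,250, 0,0,10,0,0,0,250, 0,0,15,0,0,0,250, 0,0,19,0,0,0,250, 0,0,19,0,0,0,250]'; python3 -m crank '[0,0,1,0,0,0,250, 0,0,2,0,0,0,250, 0,0,3,0,0,0,250, 0,0,4,0,0,0,250, 0,0,4,0,0,0,250]'
```

```text
time: 46.13
position: [0.5738, 0.0951, 0.1618]
tool_rot: [-0.023, 1.0, 0.0, 0.001]
ft_force: [1.2, 0.2, 0.9]
grip_width: 0.0099
grip_force: 20.0
time: 46.55
position: [0.5735, 0.0951, 0.1589]
tool_rot: [-0.023, 1.0, -0.0, 0.001]
ft_force: [2.5, 0.3, 2.4]
grip_width: 0.0097
grip_force: 20.0
```

```bash
python3 -m crank '[0,0,0,0,0,0,250, 0,0,0,0,0,0,225, 0,0,0,0,0,0,200, 0,0,0,0,0,0,180, 0,0,0,0,0,0,150]'; python3 -m crank '[0,0,0,0,0,0,150, 0,0,-8,0,0,0,150, 0,0,-20,0,0,0,150, 0,0,-40,0,0,0,150, 0,0,-70,0,0,0,150]'; python3 -m crank '[30,0,0,0,0,0,130, 65,0,0,0,0,3,130, 100,0,0,0,0,5,130, 100,0,0,0,0,7.5,130, 100,0,0,0,0,7.5,130]'; python3 -c "
from h import *
go(.4586,.0199,.2,175)
s=cam('side');t=cam('top')
o=np.zeros((600,800,3),np.uint8); o[:,:400]=cv2.resize(t[0][145:235,210:270],(400,600),interpolation=2); o[:,400:]=cv2.resize(s[0][150:240,205:265],(400,600),interpolation=2); cv2.imwrite('pics/h2.png',o[:,:,::-1])"
```

```text
time: 46.97
position: [0.5716, 0.0953, 0.1579]
tool_rot: [-0.023, 1.0, 0.0, -0.002]
ft_force: [1.1, -0.4, -0.2]
grip_width: 0.0224
grip_force: 0.0
time: 47.38
position: [0.571, 0.0951, 0.2274]
tool_rot: [-0.023, 1.0, 0.0, -0.003]
ft_force: [-1.4, 0.6, 0.2]
grip_width: 0.0353
grip_force: 0.0
time: 47.8
position: [0.4704, 0.0908, 0.229]
tool_rot: [0.043, 0.999, 0.0, -0.001]
ft_force: [0.2, 0.8, -0.1]
grip_width: 0.0423
grip_force: 0.0
shift mm now-axes [  5.7 -71.7  23. ] rotvec deg [-0.   -0.1   0.08] | psi now 175.08 t 47.8
```

View pics/h2.png

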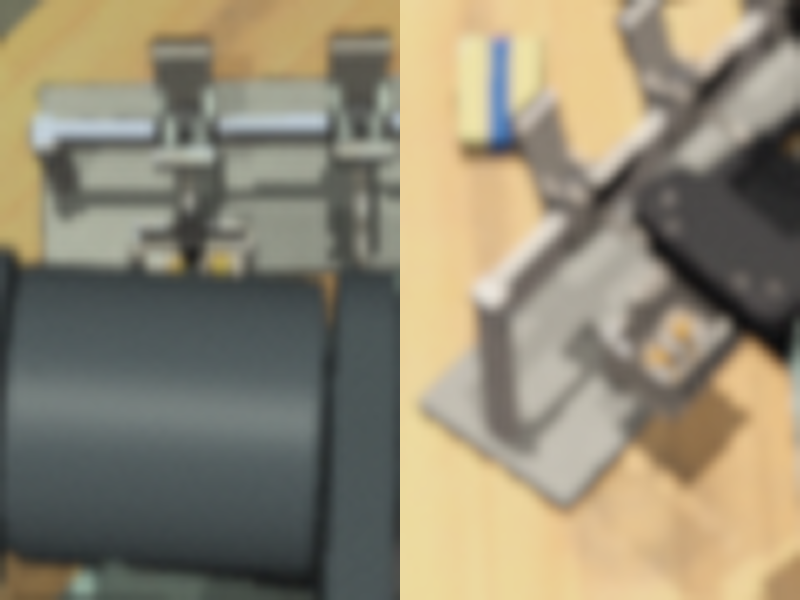

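Basket A hangs from clip 1: in the side crop its box is at about (665,340), clear of the base with a detached shadow. Basket B next; the rest I'll check numerically.

```bash
python3 -m crank '[1,-18,0,0,0,0,130, 3,-36,0,0,0,0,130, 5,-54,0,0,0,0,130, 6,-72,0,0,0,0,130, 6,-72,0,0,0,0,130]'; python3 -m crank '[0,0,15,0,0,0,130, 0,0,30,0,0,0,130, 0,0,45,0,0,0,130, 0,0,45,0,0,0,130, 0,0,45,0,0,0,130]'; python3 -c "
from h import *
go(.4586,.0199,.104,175)"
```

```text
time: 48.32
position: [0.4629, 0.0167, 0.2289]
tool_rot: [0.043, 0.999, -0.001, 0.001]
ft_force: [0.0, -0.1, -0.7]
grip_width: 0.0426
grip_force: 0.0
time: 48.73
position: [0.4617, 0.0197, 0.1832]
tool_rot: [0.042, 0.999, 0.0, -0.0]
ft_force: [0.3, 0.6, 0.8]
grip_width: 0.0427
grip_force: 0.0
shift mm now-axes [ 3.  -0.  73.2] rotvec deg [ 0.02 -0.05  0.14] | psi now 175.14 t 48.73
```

```bash
python3 -m crank '[3,0,20,0,0,0,130, 3,0,40,0,0,0,130, 3,0,60,0,0,0,130, 3,0,70,0,0,0,130, 3,0,73,0,0,0,130]'; python3 -m crank '[0,0,0,0,0,0,160, 0,0,0,0,0,0,180, 0,0,0,0,0,0,200, 0,0,0,0,0,0,220, 0,0,0,0,0,0,240]' 20;  python3 -m crank '[0,0,0,0,0,0,250, 0,0,0,0,0,0,250, 0,0,0,0,0,0,250, 0,0,0,0,0,0,250, 0,0,0,0,0,0,250]'; python3 -m crank '[0,0,-15,0,0,0,250, 0,0,-35,0,0,0,250, 0,0,-60,0,0,0,250, 0,0,-90,0,0,0,250, 0,0,-90,0,0,0,250]'; python3 -m crank '[0,0,0,0,0,-4,250, 0,0,0,0,0,-7.5,250, 0,0,0,0,0,-7.5,250, 0,0,0,0,0,-7.5,250, 0,0,0,0,0,-7.5,250]'; python3 -c "
from h import *
go(.500,.0226,.1745,182.6)
go(.575,.0256,.1745,182.6)"
```

```text
time: 49.15
position: [0.4585, 0.0198, 0.1099]
tool_rot: [0.042, 0.999, 0.0, -0.0]
ft_force: [-0.1, -0.2, 0.6]
grip_width: 0.0427
grip_force: 0.0
time: 49.57
position: [0.4585, 0.0196, 0.1113]
tool_rot: [0.043, 0.999, -0.0, 0.001]
ft_force: [0.0, -0.4, -0.0]
grip_width: 0.0171
grip_force: 0.0
time: 49.98
position: [0.4582, 0.0196, 0.111]
tool_rot: [0.043, 0.999, -0.0, 0.0]
ft_force: [-1.1, -0.7, 6.9]
grip_width: 0.0097
grip_force: 20.0
time: 50.4
position: [0.4608, 0.0192, 0.2046]
tool_rot: [0.043, 0.999, -0.001, 0.005]
ft_force: [0.1, 0.5, -0.6]
grip_width: 0.0096
grip_force: 20.0
time: 50.82
position: [0.4576, 0.0197, 0.2]
tool_rot: [-0.022, 1.0, 0.0, -0.001]
ft_force: [1.0, 0.3, 0.0]
grip_width: 0.0097
grip_force: 20.0
shift mm now-axes [-42.5   1.   19.4] rotvec deg [ 0.02 -0.07 -0.07] | psi now -177.47 t 50.82
shift mm now-axes [-117.6    0.7   19.3] rotvec deg [ 0.02 -0.07 -0.07] | psi now -177.47 t 50.82
```

```bash
python3 -m crank '[-10,0,7,0,0,0,250, -20,1,13,0,0,0,250, -30,1,19,0,0,0,250, -42,1,19,0,0,0,250, -42,1,19,0,0,0,250]'; python3 -m crank '[-15,0,0,0,0,0,250, -30,0,0,0,0,0,250, -45,0,0,0,0,0,250, -60,0,0,0,0,0,250, -75,0,0,0,0,0,250]';python3 -m crank '[0,0,0,0,0,0,250, 0,0,0,0,0,0,250, 0,0,0,0,0,0,250, 0,0,0,0,0,0,250, 0,0,0,0,0,0,250]'; python3 -m crank '[0,0,5,0,0,0,250, 0,0,10,0,0,0,250, 0,0,15,0,0,0,250, 0,0,19,0,0,0,250, 0,0,19,0,0,0,250]'; python3 -m crank '[0,0,1,0,0,0,250, 0,0,2,0,0,0,250, 0,0,3,0,0,0,250, 0,0,3,0,0,0,250, 0,0,3,0,0,0,250]'
```

```text
time: 51.23
position: [0.5035, 0.0223, 0.1807]
tool_rot: [-0.023, 1.0, -0.0, 0.002]
ft_force: [1.0, -0.2, -0.0]
grip_width: 0.0096
grip_force: 20.0
time: 51.65
position: [0.5755, 0.0261, 0.1809]
tool_rot: [-0.023, 1.0, 0.0, -0.0]
ft_force: [-0.0, -0.3, -1.1]
grip_width: 0.0101
grip_force: 20.0
time: 52.07
position: [0.5737, 0.0261, 0.1814]
tool_rot: [-0.023, 1.0, 0.0, -0.001]
ft_force: [0.6, -0.6, -0.7]
grip_width: 0.0097
grip_force: 20.0
time: 52.48
position: [0.5754, 0.0259, 0.1618]
tool_rot: [-0.023, 1.0, 0.0, 0.001]
ft_force: [1.6, 0.0, -1.0]
grip_width: 0.0098
grip_force: 20.0
time: 52.9
position: [0.5753, 0.0259, 0.16]
tool_rot: [-0.023, 1.0, -0.0, 0.001]
ft_force: [1.8, 0.2, 2.0]
grip_width: 0.0096
grip_force: 20.0
```

```bash
python3 -m crank '[0,0,0,0,0,0,250, 0,0,0,0,0,0,225, 0,0,0,0,0,0,200, 0,0,0,0,0,0,180, 0,0,0,0,0,0,150]'; python3 -m crank '[0,0,0,0,0,0,150, 0,0,-8,0,0,0,150, 0,0,-20,0,0,0,150, 0,0,-40,0,0,0,150, 0,0,-70,0,0,0,150]'; python3 -m crank '[30,0,0,0,0,3,130, 65,0,0,0,0,6,130, 100,0,0,0,0,9,130, 100,0,0,0,0,12.5,130, 100,0,0,0,0,12.5,130]'; python3 -c "
from h import *
go(.4735,-.0525,.2,170)"
```

```text
time: 53.32
position: [0.5736, 0.0261, 0.1589]
tool_rot: [-0.023, 1.0, 0.0, -0.001]
ft_force: [-0.2, -0.0, -0.7]
grip_width: 0.0229
grip_force: 0.0
time: 53.73
position: [0.5729, 0.0262, 0.2284]
tool_rot: [-0.023, 1.0, 0.001, -0.003]
ft_force: [0.6, -0.4, -0.6]
grip_width: 0.0353
grip_force: 0.0
time: 54.15
position: [0.4724, 0.0218, 0.23]
tool_rot: [0.087, 0.996, 0.0, -0.001]
ft_force: [1.1, -0.3, -0.1]
grip_width: 0.0425
grip_force: 0.0
shift mm now-axes [-14. -73.  24.] rotvec deg [ 0.   -0.09  0.04] | psi now 170.04 t 54.15
```

```bash
python3 -m crank '[-4,-18,0,0,0,0,130, -8,-36,0,0,0,0,130, -12,-54,0,0,0,0,130, -14,-73,0,0,0,0,130, -14,-73,0,0,0,0,130]'; python3 -m crank '[0,0,15,0,0,0,130, 0,0,30,0,0,0,130, 0,0,45,0,0,0,130, 0,0,45,0,0,0,130, 0,0,45,0,0,0,130]'; python3 -c "
from h import *
go(.4735,-.0525,.104,170)
s=cam('side');t=cam('top')
g=cv2.cvtColor(t[0],cv2.COLOR_RGB2GRAY)
# dark tab of basket C in side view
for v in range(168,190,1): print(v,' '.join('%2d'%(x//4) for x in cv2.cvtColor(s[0],cv2.COLOR_RGB2GRAY)[v,292:318]))
print('tab top expected side',proj(s,[.4735,-.0525,.115]))"
```

```text
time: 54.57
position: [0.4786, -0.0563, 0.2303]
tool_rot: [0.087, 0.996, -0.001, 0.002]
ft_force: [-0.1, -1.4, -0.2]
grip_width: 0.0425
grip_force: 0.0
time: 54.98
position: [0.4767, -0.0526, 0.1843]
tool_rot: [0.086, 0.996, 0.0, -0.0]
ft_force: [0.3, -0.1, -0.1]
grip_width: 0.0426
grip_force: 0.0
shift mm now-axes [ 3.1 -0.4 74.3] rotvec deg [ 0.02 -0.04  0.17] | psi now 170.17 t 54.98
168 14 12 11 11 14 18 22 22 18 15 14 17 21 24 27 27 26 25 25 25 25 25 25 25 26 26
169 10  8  8 10 13 15 17 14 11 13 19 26 32 33 32 30 27 25 24 25 25 25 25 25 26 26
170  6  6  6  9 11 11  9  7  8 15 26 34 39 39 36 31 26 24 23 24 25 25 25 25 25 26
171  5  5  8 12 12  8  4  4  9 20 31 38 41 42 40 36 31 27 25 24 23 24 24 24 24 24
172  4  6 13 20 21 15  8  4 10 23 34 39 42 42 42 41 38 35 32 28 26 26 27 27 27 27
173  4  8 19 28 31 26 17  9 13 26 35 39 41 42 43 43 42 41 39 36 35 35 35 35 35 36
174  5  9 21 33 38 36 28 20 20 30 37 39 39 40 42 43 43 43 43 42 41 41 41 41 41 43
175  8 11 22 34 41 41 36 31 30 35 37 36 35 37 40 42 43 43 43 43 43 43 43 43 43 44
176 13 16 23 34 41 43 41 39 38 38 35 30 26 29 36 40 42
[... 443 characters left out ...]
3 22 26 34 39 40 41 42 41 34 21  8  3  7 16 25 30 31 37 43 44 44 44 43 40 34
183 25 22 24 32 38 40 41 42 40 33 20  8  4  9 19 28 30 30 35 42 44 45 44 41 36 33
184 26 21 23 32 38 40 41 42 40 34 23 12  6 12 23 32 33 31 35 41 43 43 41 36 33 32
185 24 20 26 34 39 40 41 41 40 36 27 18 12 17 28 34 33 30 33 38 40 38 35 33 32 31
186 21 22 30 37 40 39 39 38 37 34 29 23 19 22 31 34 32 28 28 32 34 32 31 31 31 32
187 21 27 35 39 39 38 36 34 32 30 28 25 22 25 31 32 29 25 26 27 28 27 27 29 31 32
188 28 34 39 40 38 35 33 32 29 27 25 24 23 25 28 28 26 25 25 25 25 25 26 27 29 30
189 36 40 41 40 37 32 30 29 27 24 24 23 23 23 25 25 25 25 25 25 25 25 25 26 27 28
tab top expected side [304.10105164 177.88412231]
```

Basket C's tab is where expected (side (304,177)). Gripping it.

```bash
python3 -m crank '[3,0,20,0,0,0,130, 3,0,40,0,0,0,130, 3,0,60,0,0,0,130, 3,0,71,0,0,0,130, 3,0,74,0,0,0,130]'; python3 -m crank '[0,0,0,0,0,0,160, 0,0,0,0,0,0,180, 0,0,0,0,0,0,200, 0,0,0,0,0,0,220, 0,0,0,0,0,0,240]' 20;  python3 -m crank '[0,0,0,0,0,0,250, 0,0,0,0,0,0,250, 0,0,0,0,0,0,250, 0,0,0,0,0,0,250, 0,0,0,0,0,0,250]'; python3 -m crank '[0,0,-15,0,0,0,250, 0,0,-35,0,0,0,250, 0,0,-60,0,0,0,250, 0,0,-90,0,0,0,250, 0,0,-90,0,0,0,250]'; python3 -m crank '[0,0,0,0,0,-6,250, 0,0,0,0,0,-12.4,250, 0,0,0,0,0,-12.4,250, 0,0,0,0,0,-12.4,250, 0,0,0,0,0,-12.4,250]'; python3 -c "
from h import *
go(.503,-.0463,.1755,182.6)
go(.5785,-.0439,.1755,182.6)"
```

```text
time: 55.5
position: [0.4732, -0.0522, 0.1099]
tool_rot: [0.086, 0.996, 0.0, -0.001]
ft_force: [0.3, -1.1, 0.6]
grip_width: 0.0428
grip_force: 0.0
time: 55.92
position: [0.4737, -0.0525, 0.1113]
tool_rot: [0.086, 0.996, -0.0, 0.001]
ft_force: [-0.8, -0.9, 0.5]
grip_width: 0.017
grip_force: 0.0
time: 56.33
position: [0.4732, -0.0525, 0.1107]
tool_rot: [0.086, 0.996, -0.0, 0.0]
ft_force: [-0.1, -0.6, 2.9]
grip_width: 0.0101
grip_force: 20.0
time: 56.75
position: [0.476, -0.0532, 0.2047]
tool_rot: [0.086, 0.996, -0.001, 0.005]
ft_force: [0.7, -0.4, -0.3]
grip_width: 0.0097
grip_force: 20.0
time: 57.17
position: [0.4728, -0.0522, 0.1999]
tool_rot: [-0.021, 1.0, 0.0, -0.001]
ft_force: [0.7, 0.1, -1.1]
grip_width: 0.0098
grip_force: 20.0
shift mm now-axes [-30.4   4.7  18.4] rotvec deg [ 0.03 -0.07 -0.23] | psi now -177.63 t 57.17
shift mm now-axes [-106.     3.9   18.3] rotvec deg [ 0.03 -0.07 -0.23] | psi now -177.63 t 57.17
```

```bash
python3 -m crank '[-10,2,6,0,0,0,250, -20,4,12,0,0,0,250, -30,5,18,0,0,0,250, -30,5,18,0,0,0,250, -30,5,18,0,0,0,250]'; python3 -m crank '[-15,0,0,0,0,0,250, -30,0,0,0,0,0,250, -45,-1,0,0,0,0,250, -60,-1,0,0,0,0,250, -75,-1,0,0,0,0,250]';python3 -m crank '[0,0,0,0,0,0,250, 0,0,0,0,0,0,250, 0,0,0,0,0,0,250, 0,0,0,0,0,0,250, 0,0,0,0,0,0,250]'; python3 -m crank '[0,0,5,0,0,0,250, 0,0,10,0,0,0,250, 0,0,15,0,0,0,250, 0,0,19,0,0,0,250, 0,0,19,0,0,0,250]'; python3 -m crank '[0,0,1,0,0,0,250, 0,0,2,0,0,0,250, 0,0,3,0,0,0,250, 0,0,3,0,0,0,250, 0,0,3,0,0,0,250]'
```

```text
time: 57.58
position: [0.5035, -0.0459, 0.1816]
tool_rot: [-0.022, 1.0, 0.0, -0.001]
ft_force: [-0.5, 0.2, 0.4]
grip_width: 0.0103
grip_force: 20.0
time: 58.0
position: [0.5782, -0.0437, 0.1825]
tool_rot: [-0.022, 1.0, 0.0, -0.0]
ft_force: [-0.1, -1.2, -1.7]
grip_width: 0.0098
grip_force: 20.0
time: 58.42
position: [0.5768, -0.0437, 0.1825]
tool_rot: [-0.022, 1.0, 0.0, -0.001]
ft_force: [-0.4, 1.3, -0.5]
grip_width: 0.0099
grip_force: 20.0
time: 58.83
position: [0.5784, -0.0439, 0.1627]
tool_rot: [-0.022, 1.0, 0.0, 0.0]
ft_force: [0.9, -0.3, -1.0]
grip_width: 0.0102
grip_force: 20.0
time: 59.25
position: [0.5787, -0.0439, 0.161]
tool_rot: [-0.022, 1.0, -0.0, 0.001]
ft_force: [2.6, 0.5, 0.5]
grip_width: 0.0098
grip_force: 20.0
```

```bash
python3 -m crank '[0,0,1,0,0,0,250, 0,0,1,0,0,0,225, 0,0,1,0,0,0,200, 0,0,1,0,0,0,180, 0,0,1,0,0,0,150]'; python3 -m crank '[0,0,0,0,0,0,150, 0,0,-8,0,0,0,150, 0,0,-20,0,0,0,150, 0,0,-40,0,0,0,150, 0,0,-70,0,0,0,150]'; python3 -m crank '[35,0,0,0,0,0,130, 70,0,-10,0,0,0,130, 105,0,-20,0,0,0,130, 140,0,-30,0,0,0,130, 160,0,-40,0,0,0,130]';python3 -m crank '[0,35,0,0,0,0,130, 0,70,0,0,0,0,130, 0,105,0,0,0,0,130, 0,140,0,0,0,0,130, 0,175,0,0,0,0,130]';python3 -m crank '[0,35,0,0,0,0,130, 0,70,0,0,0,0,130, 0,105,0,0,0,0,130, 0,140,0,0,0,0,130, 0,175,0,0,0,0,130]'; cat > chk.py <<'E'
from h import *
t=cam('top');s=cam('side')
for name,p,c in (('tabA',[.572,.095,.160],1),('tabB',[.575,.0256,.160],1),('tabC',[.578,-.044,.160],1)):
    for cn,cc in (('top',t),('side',s)):
        u,v=proj(cc,p); g=cv2.cvtColor(cc[0],cv2.COLOR_RGB2GRAY).astype(float); x,y=int(round(u)),int(round(v))
        w=g[y-9:y+10,x-9:x+10]; ys,xs=np.nonzero(w<45); print(name,cn,(round(u,1),round(v,1)),'dark n',len(xs),(xs.mean()+x-9,ys.mean()+y-9) if len(xs) else '', 'rows',(ys.min()+y-9,ys.max()+y-9) if len(xs) else '')
g=cv2.cvtColor(t[0],cv2.COLOR_RGB2GRAY); b=(g[190:216,324:352]>185)*1; ys,xs=np.nonzero(b); c=np.array([(xs.min()+xs.max())/2+324.4,(ys.min()+ys.max())/2+190.4]); print('can lid',c,onplane(t,[c],.085)[0])
print('cam side can expected',proj(s,[.5235,-.185,.085])); g=cv2.cvtColor(s[0],cv2.COLOR_RGB2GRAY)
for v in range(132,172,3): print(v,' '.join('%2d'%(x//4) for x in g[v,294:342:2]))
print('top rail rows')
g=cv2.cvtColor(t[0],cv2.COLOR_RGB2GRAY)
for v in range(172,208,2): print(v,' '.join('%2d'%(x//4) for x in g[v,222:306:2]))
E
python3 chk.py
```

```text
time: 59.67
position: [0.5767, -0.0435, 0.159]
tool_rot: [-0.022, 1.0, 0.0, -0.001]
ft_force: [0.8, -0.1, -0.2]
grip_width: 0.0225
grip_force: 0.0
time: 60.08
position: [0.576, -0.0433, 0.2284]
tool_rot: [-0.022, 1.0, 0.001, -0.003]
ft_force: [-0.4, 0.1, -0.8]
grip_width: 0.0357
grip_force: 0.0
time: 60.5
position: [0.4135, -0.0497, 0.2698]
tool_rot: [-0.022, 1.0, 0.001, -0.002]
ft_force: [0.6, -1.0, 0.2]
grip_width: 0.0428
grip_force: 0.0
time: 60.92
position: [0.4099, 0.1253, 0.2703]
tool_rot: [-0.021, 1.0, -0.0, 0.0]
ft_force: [1.4, -0.6, 0.1]
grip_width: 0.0423
grip_force: 0.0
time: 61.33
position: [0.4021, 0.3006, 0.2702]
tool_rot: [-0.022, 1.0, -0.0, 0.0]
ft_force: [1.2, -1.1, 0.5]
grip_width: 0.0426
grip_force: 0.0
tabA top (np.float64(238.6), np.float64(180.6)) dark n 1 (np.float64(238.0), np.float64(183.0)) rows (np.int64(183), np.int64(183))
tabA side (np.float64(245.1), np.float64(182.1)) dark n 0  rows 
tabB top (np.float64(265.0), np.float64(180.0)) dark n 1 (np.float64(264.0), np.float64(182.0)) rows (np.int64(182), np.int64(182))
tabB side (np.float64(260.5), np.float6
[... 2982 characters left out ...]
38 38 38 34 32 31 29 19 22 22 27 48 50 31 21 21 28
198 42 42 40 37 36 33 33 35 36 36 38 42 41 41 42 42 40 38 37 38 37 37 35 35 36 37 38 38 38 37 35 34 20 21 22 24 41 46 27 21 21 31
200 40 39 37 37 37 37 38 40 41 42 43 42 41 42 42 41 38 39 39 39 39 38 37 36 35 35 36 37 37 36 34 35 26 18 22 21 23 25 22 21 22 33
202 37 36 36 36 36 38 40 41 42 42 41 41 42 42 41 40 39 39 39 39 39 38 38 38 37 35 34 35 37 36 35 35 31 15 20 21 21 21 22 22 28 34
204 36 36 36 36 37 40 41 42 42 41 41 42 42 41 40 40 40 39 40 40 39 39 39 39 38 38 37 35 34 35 35 35 35 29 15 17 19 20 20 26 33 35
206 38 38 38 39 41 41 42 42 41 40 42 42 42 40 40 40 40 40 40 40 40 39 39 39 39 38 37 36 34 34 34 36 37 35 30 25 22 23 29 33 34 36
```

All three tabs sit over their hooks in the top view: dark spots at (239,180), (264,180) and (290,180), against projections of (239,181), (265,180) and (291,179). The can measures about 4 mm from the spot centre. Handing in.

```bash
python3 -m crank '[0,0,0,0,0,0,130, 0,0,0,0,0,0,130, 0,0,0,0,0,0,130, 0,0,0,0,0,0,130, 0,0,0,0,0,0,130]' >/dev/null; python3 -c "
from rig import robot
print(robot.hand_in())"
```

```text
the job is handed in; nothing more can be done
None
```

The job is handed in at about 62 s: the can stands about 4 mm from the spot centre with its tag to the reader (I put it back once after it was knocked, before hanging anything), and all three baskets hang from their own clips on the rail; the hand-in gave no verdict, and baskets B and C were checked only numerically in the top view.

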